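# Build the straining stack on the bench scale

### The job

Set up the scale so that the next batch can be strained and weighed: stand the dark metal cup upright in the middle of the scale's pan, then set the white liner in it, then seat the orange funnel in the liner's mouth, and last hang the fine strainer (the blue one) in the funnel, each fully home and level before the next. Leave the coarse yellow strainer, the hardener bottle, the paint tin and the beaker where they are, and do not lean on the scale: it takes 7 kg at most.

Things in the scene. Friction and masses are not known exactly. Their poses are not given: they have to be found in the camera images.
- scale: Bench scale, fixed, light grey housing 205 x 205 mm, round flat level steel pan 160 mm in diameter. Origin on the table under the pan's centre; pan top 75 mm above it, rigid. A 32 mm thick column at x = +98, y = +108 mm in its frame carries a blue display head 120 mm wide, top 206 mm above the table.
- cup: Open dark metal cup with black rubber foot, 240 g: body 62 mm outside diameter, wall 3 mm, foot 72 mm diameter and 6 mm high, height 80 mm, inner floor 10 mm above the underside. Origin at the centre of its underside, z up. Stands upright on a green mat whose top is 3 mm above the table.
- liner: White plastic liner, 60 g, 80 mm high: body 42 mm diameter at the foot, 49 mm above; round collar 66 mm in diameter from 68 to 80 mm above the underside, mouth 44 mm. Origin at the centre of its underside, z up. Stands upright on a 3 mm mat. Home, the collar lies on the cup's rim, its origin 12 mm above the cup's; 2 mm side play.
- funnel: Orange funnel, 90 g, 48 mm high: spout 38 mm in diameter, 14 mm long; flat shoulder 62 mm diameter (14 to 18 mm up); cone; upright band 67 mm outside diameter from 36 to 48 mm up, mouth 61 mm. Origin at the centre of the spout's underside, z up. Stands upright on a 3 mm mat. Home, the shoulder lies on the liner's collar, its origin 66 mm above the liner's; 3 mm play.
- strainer_blue: Fine strainer, 70 g: steel basket 42 mm (foot) to 56 mm diameter, 16 mm deep; blue ring 70 mm diameter, 16 to 20 mm up; blue handle bar 34 mm along its own x, 10 mm thick along y, 32 to 48 mm up. Origin at the centre of the basket's underside, z up. Stands upright on a 3 mm mat. Home, the ring lies on the funnel's rim, its origin 32 mm above the funnel's; 2.5 mm play.
- strainer_yellow: The coarse strainer, not to be used: the same shape as the fine one, with yellow ring and handle. Origin at the centre of the basket's underside. Leave it alone.
- hardener: Small aluminium hardener bottle with white label and red cap, 48 mm diameter, 88 mm high, standing on a mat among the things. Origin at the centre of its underside. Leave it alone.
- tin: Silver paint tin with a red and white label, 100 mm diameter, 122 mm high, standing on the table. Origin at the centre of its underside. Leave it alone.
- beaker: Clear beaker with blue graduation rings, 84 mm diameter, 112 mm high, standing on the table. Origin at the centre of its underside. Leave it alone.

How it is judged:
On the way, in this order (a step that is already met when the one before it is completed fails the run):
1. the cup stands on the middle of the pan (horizontal distance between cup and scale below 0.015 m and z of cup in the frame of scale between 0.072 and 0.078 m and angle between cup's own z axis and vertical below 0.06 rad), for 0.2 s.
2. the liner is home in the cup on the pan (all of step 1 and horizontal distance between liner and cup below 0.006 m and z of liner in the frame of cup between 0.009 and 0.015 m and angle between liner's own z axis and vertical below 0.06 rad), for 0.2 s.
3. the funnel is home in the liner (all of step 2 and horizontal distance between funnel and liner below 0.006 m and z of funnel in the frame of liner between 0.063 and 0.069 m and angle between funnel's own z axis and vertical below 0.06 rad), for 0.2 s.
4. the blue strainer hangs in the funnel (all of step 3 and horizontal distance between strainer_blue and funnel below 0.006 m and z of strainer_blue in the frame of funnel between 0.029 and 0.035 m and angle between strainer_blue's own z axis and vertical below 0.06 rad), for 0.2 s.
At the end, for the whole second after the job is handed in: The cup stands upright on the pan within 15 mm of its centre; the liner is home in the cup, the funnel home on the liner and the blue strainer home on the funnel (each within 6 mm of the axis and 3 mm of its seated height of the one below, tilted less than 0.06 rad); all released and at rest (all of step 4 and linear speed of each of cup, liner, funnel, strainer_blue below 0.02 m/s); the robot touches nothing.
It fails at once if the yellow strainer was moved more than 30 mm (distance of strainer_yellow from where it was at the start of the episode above 0.03 m).
It fails at once if the hardener bottle, paint tin or beaker was moved more than 30 mm (distance of any of hardener, tin, beaker from where it was at the start of the episode above 0.03 m).
It fails at once if more than 70 N on the scale (contact force between scale and anything else above 70 N).
It also fails if it takes over 131 s, if anything falls off the work surface, if the arm or the gripper's body presses on something with over 40 N, if the wrist force passes 120 N, or if a joint passes its speed limit or range.

### The arm

A 6-joint arm with a two-finger parallel gripper is mounted at the origin on the work surface. World frame = base frame: x ahead of the robot, y to its left, z up, the work surface at z = 0. Lengths are in m, angles in rad, forces in N, time in s.
With the tool pointing down it reaches from about 0.25 to 0.8 m from the base axis. Payload 3.9 kg.
Tool frame: the origin (TCP) lies between the finger pads; the fingertips stand ahead of it and the grasp point (between the pads) is the TCP (tips_ahead is the x of the fingertips in the tool frame, in m); x points along the fingers, y is the direction in which the jaws open and shut, and the axes are right-handed (so a half turn about x gives the same grasp; the last joint's range is limited). The gripper opens to 85 mm and grips with 20 to 120 N. Pads are 22 mm wide; open, the fingers measure 114 mm over their backs; the gripper's body (76 mm by 85 mm) begins 54 mm behind the grasp point. The pads swing forward as they close: fully open they stand 13 mm farther back than shut.
Start: joints at [0, 0.26, -0.138, 1.173, 0, 1.571], TCP at [0.525, -0, 0.25] pointing down, gripper open.
Joint ranges: [-2.78, 2.78], [-0.83, 1.72], [-1.28, 1.37], [-1.9, 2.12], [-1.57, 1.48], [-3.14, 3.14]. Speed limits (rad/s): [2.57, 2.57, 3.14, 3.14, 3.14, 3.14].

### API

Orientations are given as [roll, pitch, yaw] about the fixed x, y, z axes, in that order (R = Rz(yaw) Ry(pitch) Rx(roll)).
In Python, from bench import observe, get_image, camera_params, finish_job, tips_ahead gives the robot as it stands.
- The arm moves only by the tool send_rows, never from a script. Its argument "series" is a list of rows, each a list of 6 numbers: the shift along the tool's x, y, z in m, then the turn, a rotation vector about the tool's x, y, z in rad. A call has 1 to 20 rows; each row is the pose to reach, as a shift and turn from the pose commanded when the call began, along the tool's axes at that moment; what a row does not reach only later rows make up. A row lasts 1/8 s, in which the tool goes at most 62.5 mm and 10.7 degrees, less where a joint would pass 70% of its speed; a pose out of reach is approached as far as the arm can. A call with a gripper value outside its range is refused whole. "hand" is the opening, from 0 (shut) to 1 (fully open), set as the call begins (left out, the last holds). The fingers move at their own pace and stop on an object; "grip_force" is the grip in N (left out, the last holds). Time passes only in rows, so rows that repeat a pose let the fingers close. It gives the time, the measured TCP pose, the force and the opening at its end, in the units of the state.
- observe(): the state, without advancing time (a new reading comes with each control period).
- get_image(name): name is "scene" or "side" or "wrist"; returns the picture (480x640x3 uint8, blue, green, red); there is no depth.
- camera_params(name): a dict with "vertical_fov" (degrees; the focal length in pixels is half the picture's height over the tangent of half this angle, whatever the lens; pixels are square), "cx", "cy" (the principal point, pixels), "D" ([k1, k2, p1, p2, k3] as OpenCV has them; the pictures are not rectified), "origin" and "attitude" of the camera in the world. Camera axes: x right, y up, looking along -z (the intrinsics and any distortion apply to the point x, -y, -z); pixel columns grow to the right and rows downward; lengths in m; the calibration is good to about 2 mm. A picture is of the moment at which its call begins: read the wrist's pose just before it. camera_params takes no time and is no camera call; for the wrist camera it gives the pose at the moment of the call.
- finish_job(): hands the job in, once; it reports no verdict.
The state is a dict: "clock": time; "joints": joint angles; "dq": joint speeds; "tau": joint torques, N m; "eef_pos": TCP position; "tcp_rot": TCP orientation; "force": force on the tool from outside, world axes, zero at the start; "moment": the same for the moment, N m; "opening": finger opening in m.
Only numpy, scipy, OpenCV 4.12 (cv2) and the standard library are available. Lean on these libraries where they do the work, as an engineer would, in place of code of your own. Each camera call takes 0.05 s, during which the arm holds its last target.

## Working session

There is one attempt and no reset: what is moved stays moved. The work goes in short steps, Python scripts to look and compute and a tool call to move; the robot and the scene stay as the last step left them, time stands still between calls to the robot, and variables do not carry over. Pictures are saved under pics/ and viewed, and the job is handed in when it is done.

Besides the shell and the picture viewer there is one more tool, called after ">>>" as a command line: name --pt "numbers of a row" for each row, then --argument value for the rest. send_rows: Moves the arm, as the interface text tells. Its arguments: {"type":"object","properties":{"series":{"type":"array"},"hand":{"type":"number"},"grip_force":{"type":"number"}},"required":["series"]}

```bash
ls; mkdir -p pics; python3 - <<'E'
from bench import *
import cv2
print(observe()); print(tips_ahead)
for n in ["scene","side","wrist"]:
    print(n,camera_params(n)); cv2.imwrite(f"pics/{n}0.png",get_image(n))
E
```

```text
pics
{'clock': 0.0, 'joints': array([-1.23899779e-05,  2.60666031e-01, -1.39407149e-01,  1.17271899e+00,
       -3.30653871e-06,  1.57080435e+00]), 'dq': array([ 0.00164722, -0.00128025, -0.00145817,  0.00058903,  0.00039613,
       -0.00075684]), 'tau': array([-3.22425103e-04, -4.05677426e+01,  2.53926122e+01,  1.89446745e-02,
       -4.02533055e-05,  2.61086342e-05]), 'eef_pos': array([ 5.24328616e-01, -7.49301071e-06,  2.49459914e-01]), 'tcp_rot': array([-1.5691316 ,  1.56880048, -3.13994833]), 'force': array([ 0.16078723,  0.0184228 , -0.30855117]), 'moment': array([ 0.02227959, -0.0140417 , -0.00358826]), 'opening': 0.085440089615934}
0.019
scene {'vertical_fov': 48.865191519456936, 'cx': 320.30356224333684, 'cy': 235.3490804275729, 'D': array([0.01073488, 0.        , 0.        , 0.        , 0.        ]), 'origin': array([1.10124952, 0.6121764 , 0.8949029 ]), 'attitude': array([ 0.76446103, -0.00618988,  2.41559263])}
side {'vertical_fov': 43.862747993624545, 'cx': 313.65320874644146, 'cy': 229.8426551074443, 'D': array([-0.02797476,  0.        ,  0.        ,  0.        ,  0.        ]), 'origin': array([ 0.06048363, -1.04889128,  0.67638792]), 'attitude': array([ 1.07425488, -0.02518228, -0.43837921])}
wrist {'vertical_fov': 68.51378293214697, 'cx': 316.16543402001605, 'cy': 237.54406047640487, 'D': array([-0.0501601,  0.       ,  0.       ,  0.       ,  0.       ]), 'origin': array([0.52440674, 0.06720592, 0.37413109]), 'attitude': array([-0.26514507,  0.00221193,  0.00049283])}
```

View pics/scene0.png

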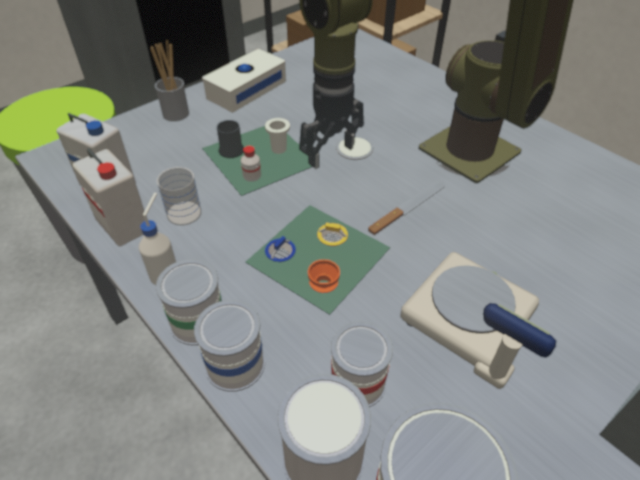

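View pics/side0.png

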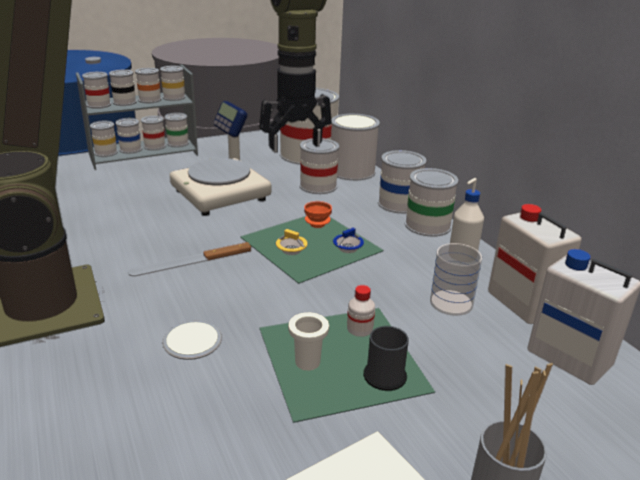

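View pics/wrist0.png

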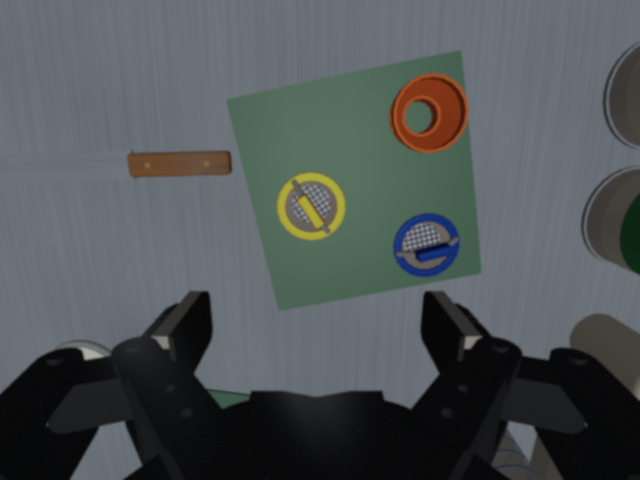

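```bash
cat > h.py <<'E'
import numpy as np, cv2
from scipy.spatial.transform import Rotation as Ro
from bench import *
def K(p):
    f=240/np.tan(np.radians(p['vertical_fov'])/2)
    return np.array([[f,0,p['cx']],[0,f,p['cy']],[0,0,1]])
F=np.diag([1,-1,-1.])
def rays(p,px):
    n=cv2.undistortPoints(np.array(px,float).reshape(-1,1,2),K(p),p['D']).reshape(-1,2)
    d=np.c_[n,np.ones(len(n))]@F
    return d@Ro.from_euler('xyz',p['attitude']).as_matrix().T
def onz(p,px,z):
    d=rays(p,px);o=p['origin'];s=(z-o[2])/d[:,2]
    return o+s[:,None]*d
def proj(p,X):
    R=Ro.from_euler('xyz',p['attitude']).as_matrix()
    Y=(np.atleast_2d(X)-p['origin'])@R@F
    return cv2.projectPoints(Y.reshape(-1,1,3),np.zeros(3),np.zeros(3),K(p),p['D'])[0].reshape(-1,2)
def circ(c,r,z,n=72):
    t=np.linspace(0,2*np.pi,n,endpoint=False)
    return np.c_[c[0]+r*np.cos(t),c[1]+r*np.sin(t),np.full(n,z)]
def crop(img,x0,y0,x1,y1,k,fn):
    cv2.imwrite(fn,cv2.resize(img[y0:y1,x0:x1],None,fx=k,fy=k,interpolation=cv2.INTER_CUBIC))
def Rt(): return Ro.from_euler('xyz',observe()['tcp_rot']).as_matrix()
E
python3 - <<'E'
from h import *
import pickle
print(Rt().round(3))
P={n:camera_params(n) for n in ["scene","side","wrist"]}; pickle.dump(P,open('P0.pkl','wb'))
w=cv2.imread('pics/wrist0.png')
crop(w,220,40,500,320,2.1,'pics/w0c.png')
s=cv2.imread('pics/scene0.png'); crop(s,390,240,570,400,4,'pics/s0c.png')
crop(cv2.imread('pics/side0.png'),240,280,450,430,3.6,'pics/d0c.png')
E
```

```text
[[-0.001  1.    -0.   ]
 [ 0.    -0.    -1.   ]
 [-1.    -0.001 -0.   ]]
```

View pics/w0c.png

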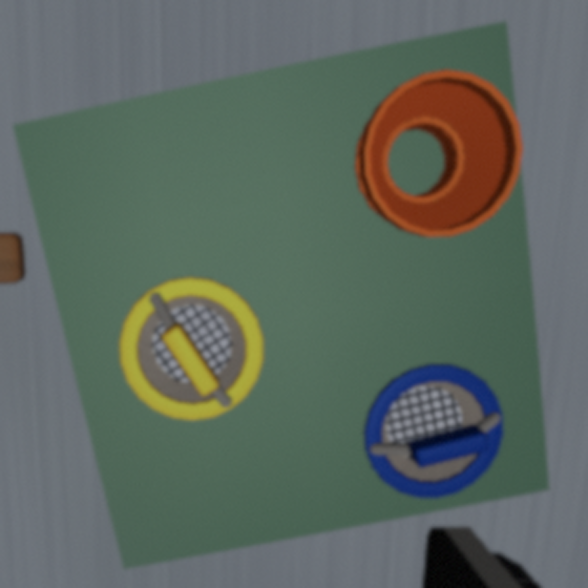

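View pics/s0c.png

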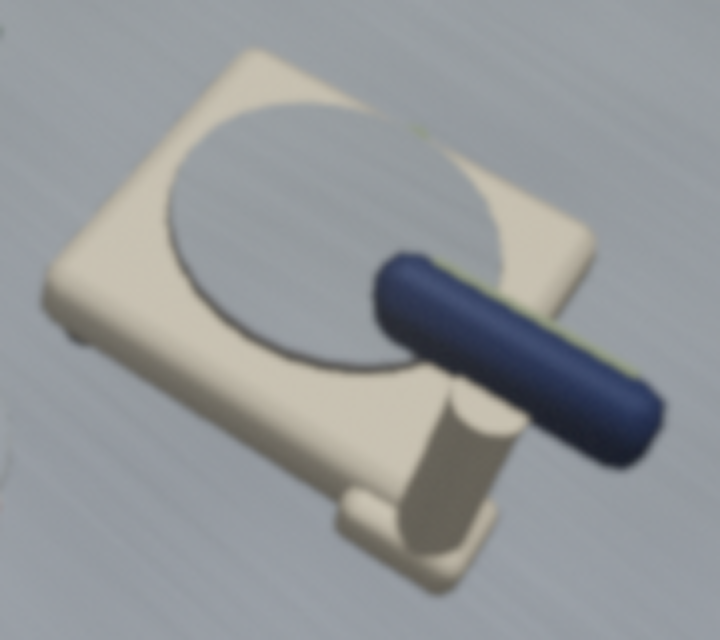

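View pics/d0c.png

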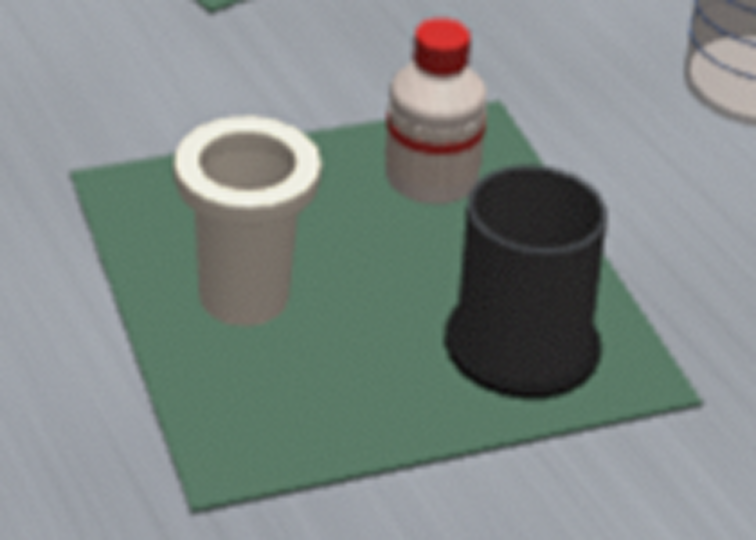

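```bash
cat >> h.py <<'E'
from scipy.optimize import least_squares
def fitc(p,px,z,r=None):
    q=onz(p,px,z)[:,:2]
    f=lambda v: np.hypot(*(q-v[:2]).T)-(r if r else v[2])
    s=least_squares(f,list(q.mean(0))+([] if r else [.03]))
    return s.x.round(4), (f(s.x)*1000).round(1)
def full(px,x0,y0,k): return np.array(px,float)/k+[x0,y0]
E
python3 - <<'E'
from h import *
import pickle
P=pickle.load(open('P0.pkl','rb'))
w=P['wrist'];g=lambda a:full(a,220,40,2.1)
def both(n,p,px,z,r): print(n,fitc(p,px,z,r),fitc(p,px,z)[0])
both('blue',w,g([(364,435),(503,425),(438,363),(430,497)]),.022,.035)
both('yellow',w,g([(119,350),(265,348),(192,277),(192,421)]),.022,.035)
both('funnel',w,g([(523,145),(445,70),(440,237)]),.050,.0335)
h=onz(w,g([(413,455),(490,437)]),.05);print(h,np.degrees(np.arctan2(*(h[1]-h[0])[1::-1])))
h=onz(w,g([(165,332),(215,392)]),.05);print(h)
both('pan',P['scene'],full([(168,210),(300,102),(503,260),(355,370),(190,150),(230,118),(420,128),(470,180),(200,285),(250,330),(300,358),(400,367)],390,240,4),.075,.08)
d=lambda a:full(a,240,280,3.6)
both('liner',P['side'],d([(175,160),(322,163),(250,116),(248,207)]),.083,.033)
both('cup',P['side'],d([(466,212),(606,214),(537,167),(535,253)]),.083,.031)
print('hard',onz(P['side'],d([(435,150)]),.04), onz(P['side'],d([(442,28)]),.091))
print('mat1',onz(P['side'],d([(72,175),(192,512),(702,403),(500,103)]),.003))
print('col base', onz(P['scene'],full([(420,545)],390,240,4),.03), onz(P['scene'],full([(400,255),(660,390),(620,465),(380,310)],390,240,4),.18))
E
```

```text
blue (array([ 0.6393, -0.037 ]), array([-0.1, -0.1, -0.2, -0.2])) [ 0.6393 -0.037   0.0348]
yellow (array([0.519 , 0.0036]), array([0.2, 0.2, 0.2, 0.2])) [0.519  0.0036 0.0352]
funnel (array([0.6252, 0.0919]), array([0., 0., 0.])) [0.6252 0.0919 0.0335]
[[ 0.621498   -0.0399839   0.05      ]
 [ 0.65665986 -0.03128519  0.05      ]] 13.89544891728737
[[ 0.50755936  0.01700049  0.05      ]
 [ 0.5297427  -0.01017432  0.05      ]]
pan (array([0.4614, 0.3474]), array([ 0.5, -0. , -1.8,  1.5, -0.5, -0.3,  3.7, -2. , -1. , -1. ,  1.2,
        0.5])) [0.4613 0.3474 0.0801]
liner (array([ 0.3958, -0.3513]), array([0. , 0. , 0.2, 0.2])) [ 0.3958 -0.3513  0.0331]
cup (array([ 0.4966, -0.4323]), array([-0.2, -0.2, -1.1, -1. ])) [ 0.4966 -0.4324  0.0304]
hard [[ 0.50685335 -0.32934316  0.04      ]] [[ 0.52177107 -0.30290502  0.091     ]]
mat1 [[ 0.35420069 -0.23329175  0.003     ]
 [ 0.3205628  -0.462835    0.003     ]
 [ 0.55232116 -0.49562645  0.003     ]
 [ 0.58474247 -0.26529976  0.003     ]]
col base [[0.54346369 0.46760991 0.03      ]] [[0.53480051 0.40766503 0.18      ]
 [0.51218199 0.51507409 0.18      ]
 [0.55395951 0.5232456  0.18      ]
 [0.56396009 0.41888845 0.18      ]]
```

>>> send_rows --pt "0 -0.007 0.04 0 0 0" --pt "0 -0.017 0.09 0 0 0" --pt "0 -0.026 0.14 0 0 0" --pt "0 -0.036 0.19 0 0 0" --pt "0 -0.045 0.24 0 0 0" --pt "0 -0.054 0.29 0 0 0" --pt "0 -0.064 0.34 0 0 0" --pt "0 -0.071 0.38 0 0 0" --pt "0 -0.075 0.4 0 0 0" --pt "0 -0.075 0.4 0 0 0" --pt "0 -0.075 0.4 0 0 0" --hand 1 --grip_force 30

```text
clock: 1.52
eef_pos: [0.4501, -0.3987, 0.2502]
tcp_rot: [-2.868, 1.57, 1.845]
force: [0.3, 0.8, 0.7]
opening: 0.0852
```

```bash
python3 - <<'E'
from h import *
import pickle
pickle.dump(camera_params('wrist'),open('P1.pkl','wb'))
i=get_image('wrist'); cv2.imwrite('pics/w1.png',i)
o=observe();print(o['clock'],o['eef_pos'],o['joints'],o['force'])
E
```

```text
1.575 [ 0.45030593 -0.39853826  0.25032816] [-7.24749810e-01  3.93097848e-01  5.84239681e-02  1.23680811e+00
  5.23271731e-04  8.44479341e-01] [ 0.26623684 -0.16809324  0.35507858]
```

View pics/w1.png

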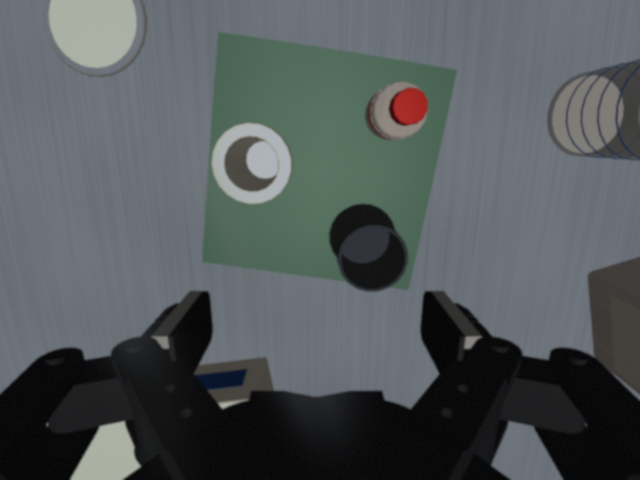

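```bash
python3 - <<'E'
from h import *
w=cv2.imread('pics/w1.png')
w=cv2.convertScaleAbs(w,alpha=1.8,beta=10)
crop(w,200,110,420,300,3.5,'pics/w1c.png')
E
```

```text
(no output)
```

View pics/w1c.png

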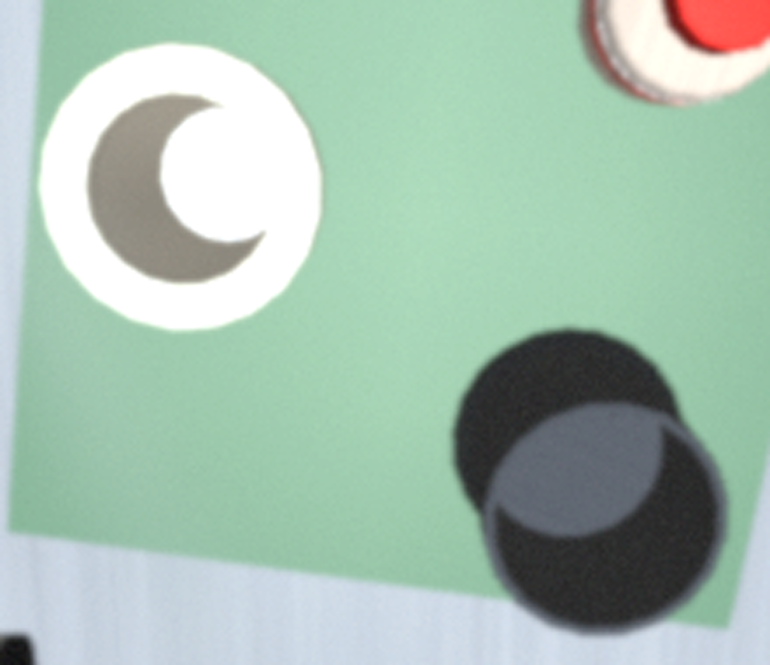

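```bash
python3 - <<'E'
from h import *
import pickle
p=pickle.load(open('P1.pkl','rb'))
g=lambda a:full(a,200,110,3.5)
for n,px,z,r in [('liner',[(39,180),(322,187),(180,42),(187,331)],.083,.033),('linermouth',[(87,187),(180,94),(183,283)],.083,.022),('cup',[(484,512),(728,512),(610,401),(602,635)],.083,.031),
 ('cupfoot',[(454,435),(572,327),(480,370),(665,385)],.006,.036)]:
    print(n,fitc(p,g(px),z,r),fitc(p,g(px),z)[0])
print(onz(p,[(410,106)],.091))
E
```

```text
liner (array([ 0.397 , -0.3488]), array([0.1, 0.1, 0.2, 0.2])) [ 0.397  -0.3488  0.0331]
linermouth (array([ 0.3971, -0.3487]), array([-0. , -0.3, -0.3])) [ 0.3968 -0.3487  0.0217]
cup (array([ 0.4995, -0.4298]), array([-0.4, -0.4, -0.2, -0.3])) [ 0.4995 -0.4297  0.0307]
cupfoot (array([ 0.4994, -0.4305]), array([-0.9,  0.7, -0. , -1.1])) [ 0.4989 -0.4284  0.0344]
[[ 0.52142342 -0.303942    0.091     ]]
```

>>> send_rows --pt "0.01 0.025 0.015 0 0 0" --pt "0.04 0.0495 0.03 0 0 0" --pt "0.08 0.0495 0.03 0 0 0" --pt "0.12 0.0495 0.03 0 0 0" --pt "0.15 0.0495 0.03 0 0 0" --pt "0.17 0.0495 0.03 0 0 0" --pt "0.179 0.0495 0.03 0 0 0" --pt "0.179 0.0495 0.03 0 0 0" --pt "0.179 0.0495 0.03 0 0 0"

```text
clock: 2.7
eef_pos: [0.5003, -0.4302, 0.0726]
tcp_rot: [0.889, 1.569, -0.681]
force: [-0.1, -0.2, 0.0]
opening: 0.0854
```

```bash
python3 - <<'E'
from h import *
o=observe();print(o['clock'],o['eef_pos'],Rt().round(3),o['force'])
cv2.imwrite('pics/d2.png',get_image('side'));cv2.imwrite('pics/w2.png',get_image('wrist'))
crop(cv2.imread('pics/d2.png'),240,240,480,440,3.2,'pics/d2c.png')
E
```

```text
2.7 [ 0.50033787 -0.43024595  0.07259083] [[ 0.002  1.     0.   ]
 [-0.001  0.    -1.   ]
 [-1.     0.002  0.001]] [-0.13069555 -0.1735641   0.04271262]
```

View pics/d2c.png

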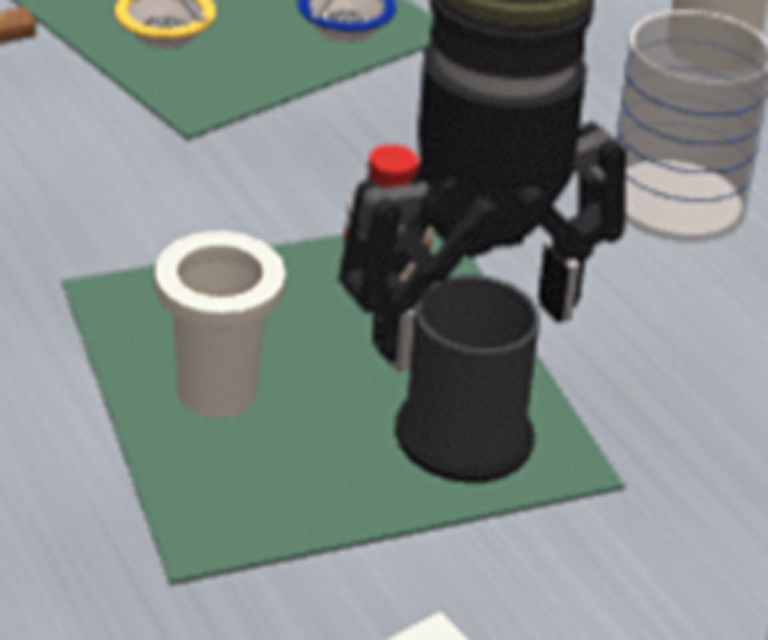

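View pics/w2.png

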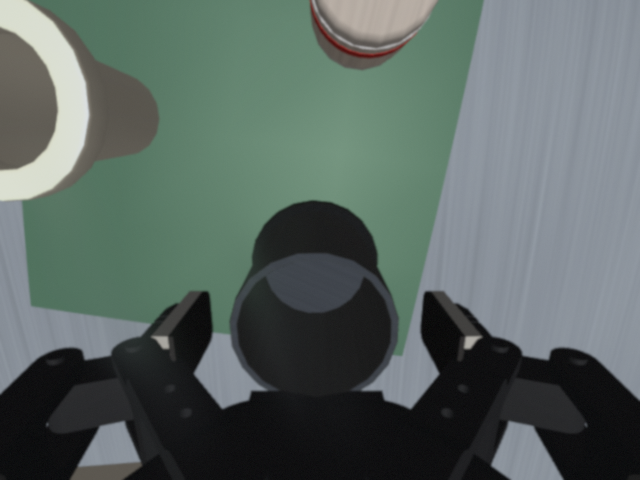

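>>> send_rows --pt "0.002 0 0 0 0 0" --pt "0.002 0 0 0 0 0" --pt "0.002 0 0 0 0 0" --pt "0.002 0 0 0 0 0" --pt "0.002 0 0 0 0 0" --pt "0.002 0 0 0 0 0" --pt "0.002 0 0 0 0 0" --pt "0.002 0 0 0 0 0" --hand 0 --grip_force 40

```text
clock: 3.8
eef_pos: [0.4996, -0.4304, 0.07]
tcp_rot: [0.61, 1.57, -0.961]
force: [-1.2, -0.2, 5.4]
opening: 0.0613
```

>>> send_rows --pt "-0.01 0 0 0 0 0" --pt "-0.04 0 0 0 0 0" --pt "-0.09 0 0 0 0 0" --pt "-0.14 0 -0.01 0 0 0" --pt "-0.18 0 -0.04 0 0 0" --pt "-0.2 -0.004 -0.08 0 0 0" --pt "-0.2 -0.007 -0.13 0 0 0" --pt "-0.2 -0.01 -0.18 0 0 0" --pt "-0.2 -0.014 -0.24 0 0 0" --pt "-0.2 -0.017 -0.3 0 0 0" --pt "-0.2 -0.021 -0.36 0 0 0" --pt "-0.2 -0.024 -0.42 0 0 0" --pt "-0.2 -0.028 -0.48 0 0 0" --pt "-0.2 -0.031 -0.54 0 0 0" --pt "-0.2 -0.034 -0.59 0 0 0" --pt "-0.2 -0.036 -0.63 0 0 0" --pt "-0.2 -0.0385 -0.66 0 0 0" --pt "-0.2 -0.0385 -0.68 0 0 0" --pt "-0.2 -0.0385 -0.68 0 0 0" --pt "-0.2 -0.0385 -0.68 0 0 0"

```text
clock: 6.3
eef_pos: [0.4609, 0.2491, 0.2691]
tcp_rot: [-0.539, 1.57, -2.111]
force: [0.5, -0.6, -3.6]
opening: 0.0612
```

```bash
python3 - <<'E'
from h import *
import pickle
p=camera_params('wrist');i=get_image('wrist');pickle.dump(p,open('P3.pkl','wb'))
o=observe();print(o['clock'],o['eef_pos'],Rt().round(3),o['force'],o['opening'])
cv2.imwrite('pics/w3.png',i)
E
```

```text
6.35 [0.46093807 0.2489183  0.26920428] [[-0.     1.    -0.001]
 [-0.001 -0.001 -1.   ]
 [-1.    -0.     0.001]] [ 0.34369958 -0.90280919 -3.25932469] 0.061237666774763715
```

View pics/w3.png

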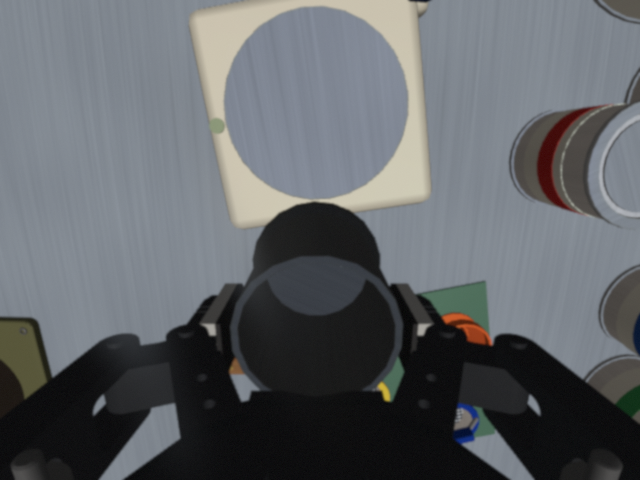

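```bash
python3 - <<'E'
from h import *
import pickle
p=pickle.load(open('P3.pkl','rb'))
crop(cv2.imread('pics/w3.png'),180,0,440,230,2.5,'pics/w3c.png')
print(fitc(p,[(224,102),(409,102),(316,6),(318,199)],.075,.08),fitc(p,[(224,102),(409,102),(316,6),(318,199)],.075)[0])
E
```

```text
(array([0.4607, 0.3449]), array([-0.6, -0.6, -0.9, -1. ])) [0.4607 0.345  0.0792]
```

View pics/w3c.png

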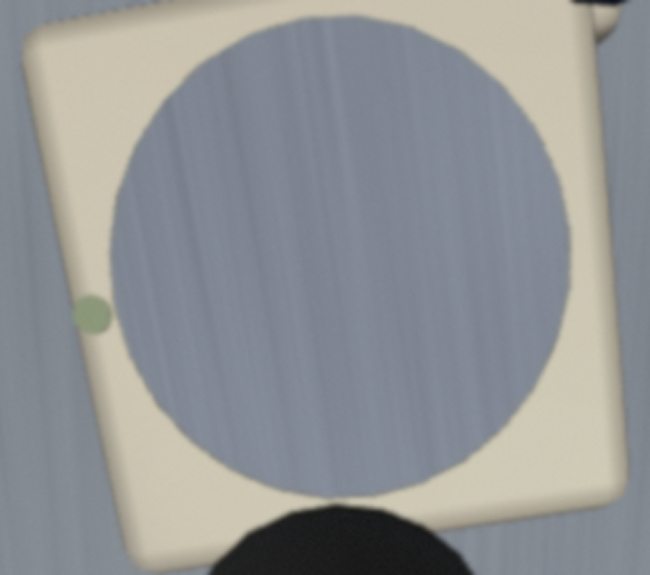

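>>> send_rows --pt "0 0 -0.03 0 0 0" --pt "0 0 -0.07 0 0 0" --pt "0.01 0 -0.096 0 0 0" --pt "0.04 0 -0.096 0 0 0" --pt "0.08 0 -0.096 0 0 0" --pt "0.105 0 -0.096 0 0 0" --pt "0.115 0 -0.096 0 0 0" --pt "0.12 0 -0.096 0 0 0" --pt "0.12 0 -0.096 0 0 0" --pt "0.122 0 -0.096 0 0 0" --pt "0.124 0 -0.096 0 0 0" --pt "0.125 0 -0.096 0 0 0" --pt "0.125 0 -0.096 0 0 0"

```text
clock: 7.98
eef_pos: [0.461, 0.346, 0.1443]
tcp_rot: [-1.074, 1.571, -2.645]
force: [-0.1, -0.6, -3.1]
opening: 0.0615
```

>>> send_rows --pt "0.001 0 0 0 0 0" --pt "0.002 0 0 0 0 0" --pt "0.0025 0 0 0 0 0" --pt "0.0025 0 0 0 0 0"

```text
clock: 8.48
eef_pos: [0.4609, 0.346, 0.142]
tcp_rot: [2.71, 1.571, 1.139]
force: [-0.1, -0.5, -0.5]
opening: 0.0612
```

>>> send_rows --pt "0 0 0 0 0 0" --pt "0 0 0 0 0 0" --pt "0 0 0 0 0 0" --pt "0 0 0 0 0 0" --hand 1

```text
clock: 8.98
eef_pos: [0.4611, 0.3461, 0.1419]
tcp_rot: [2.195, 1.571, 0.624]
force: [1.3, 0.1, -0.0]
opening: 0.0856
```

```bash
python3 - <<'E'
from h import *
cv2.imwrite('pics/d4.png',get_image('side'))
crop(cv2.imread('pics/d4.png'),120,90,340,260,3.5,'pics/d4c.png')
E
```

```text
(no output)
```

View pics/d4c.png

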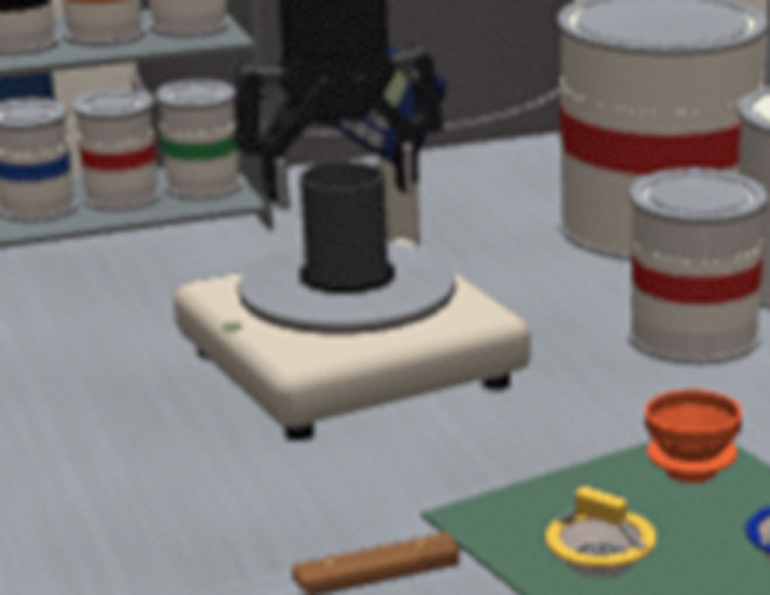

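```bash
python3 - <<'E'
from h import *
import pickle
P=pickle.load(open('P0.pkl','rb'))
for z in (.05,.055,.06,.065,.07): print(z,(proj(P['side'],[[.545,-.430,z],[.455,-.430,z]])-[240,240])*3.2)
for z in (.125,.13,.135,.14): print(z,(proj(P['side'],[[.504,.346,z],[.418,.346,z]])-[120,90])*3.5)
E
```

```text
0.05 [[548.81018482 338.0224222 ]
 [395.26107299 385.0023286 ]]
0.055 [[549.83650379 330.33211402]
 [395.93028205 377.15059669]]
0.06 [[550.86764866 322.60308153]
 [396.60280966 369.25769379]]
0.065 [[551.90365058 314.83505373]
 [397.27867858 361.3233188 ]]
0.07 [[552.94454093 307.02775731]
 [397.95791177 353.34716788]]
0.125 [[400.58204837 203.30305201]
 [286.73989157 218.85374933]]
0.13 [[400.32968534 196.89493772]
 [286.30415509 212.33153015]]
0.135 [[400.07669885 190.46737735]
 [285.86727427 205.78907292]]
0.14 [[399.82308714 184.02029265]
 [285.42924554 199.22629433]]
```

>>> send_rows --pt "-0.01 0 0 0 0 0" --pt "-0.03 0 0 0 0 0" --pt "-0.07 0 0 0 0 0" --pt "-0.11 0 0.01 0 0 0" --pt "-0.13 -0.002 0.04 0 0 0" --pt "-0.13 -0.008 0.09 0 0 0" --pt "-0.13 -0.013 0.14 0 0 0" --pt "-0.13 -0.018 0.2 0 0 0" --pt "-0.13 -0.024 0.26 0 0 0" --pt "-0.13 -0.03 0.32 0 0 0" --pt "-0.13 -0.035 0.38 0 0 0" --pt "-0.13 -0.041 0.44 0 0 0" --pt "-0.13 -0.046 0.5 0 0 0" --pt "-0.13 -0.052 0.56 0 0 0" --pt "-0.13 -0.058 0.62 0 0 0" --pt "-0.13 -0.062 0.66 0 0 0" --pt "-0.13 -0.064 0.685 0 0 0" --pt "-0.13 -0.064 0.695 0 0 0" --pt "-0.13 -0.064 0.695 0 0 0"

```text
clock: 11.4
eef_pos: [0.3971, -0.349, 0.2721]
tcp_rot: [2.222, 1.57, 0.651]
force: [1.1, -0.2, -0.1]
opening: 0.0856
```

>>> send_rows --pt "0.02 0 0 0 0 0" --pt "0.06 0 0 0 0 0" --pt "0.11 0 0 0 0 0" --pt "0.15 0 0 0 0 0" --pt "0.175 0 0 0 0 0" --pt "0.185 0 0 0 0 0" --pt "0.189 0 0 0 0 0" --pt "0.19 0 0 0 0 0" --pt "0.19 0 0 0 0 0"

```text
clock: 12.52
eef_pos: [0.3976, -0.3495, 0.0828]
tcp_rot: [0.865, 1.569, -0.706]
force: [0.5, 0.4, -0.1]
opening: 0.0853
```

```bash
python3 - <<'E'
from h import *
cv2.imwrite('pics/d5.png',get_image('side'))
crop(cv2.imread('pics/d5.png'),220,220,440,400,3.5,'pics/d5c.png')
E
```

```text
(no output)
```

View pics/d5c.png

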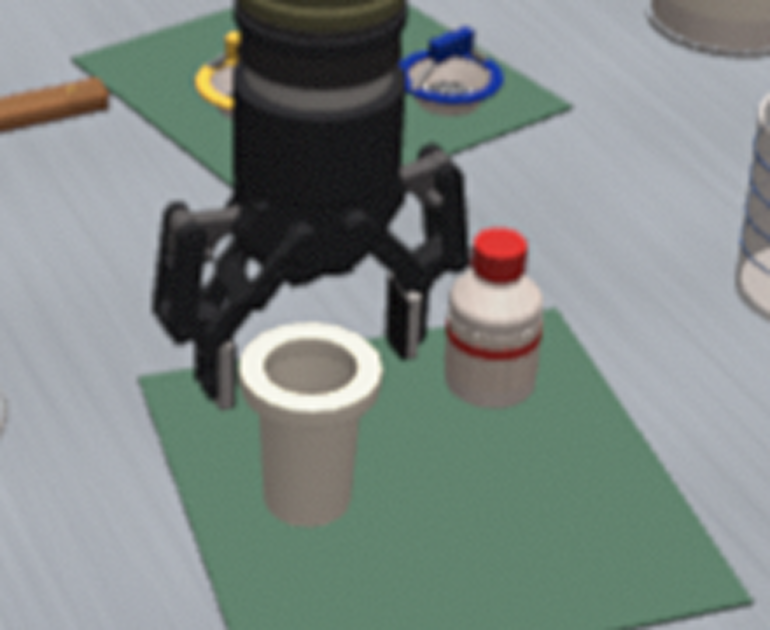

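>>> send_rows --pt "0 0 0 0 0 0" --pt "0 0 0 0 0 0" --pt "0 0 0 0 0 0" --pt "0 0 0 0 0 0" --pt "0 0 0 0 0 0" --pt "0 0 0 0 0 0" --hand 0 --grip_force 25

```text
clock: 13.32
eef_pos: [0.3972, -0.3494, 0.0827]
tcp_rot: [0.731, 1.57, -0.84]
force: [-0.6, 1.0, 5.1]
opening: 0.0652
```

```bash
python3 - <<'E'
from h import *
cv2.imwrite('pics/d6.png',get_image('side'))
crop(cv2.imread('pics/d6.png'),220,220,440,400,3.5,'pics/d6c.png')
E
```

```text
(no output)
```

View pics/d6c.png

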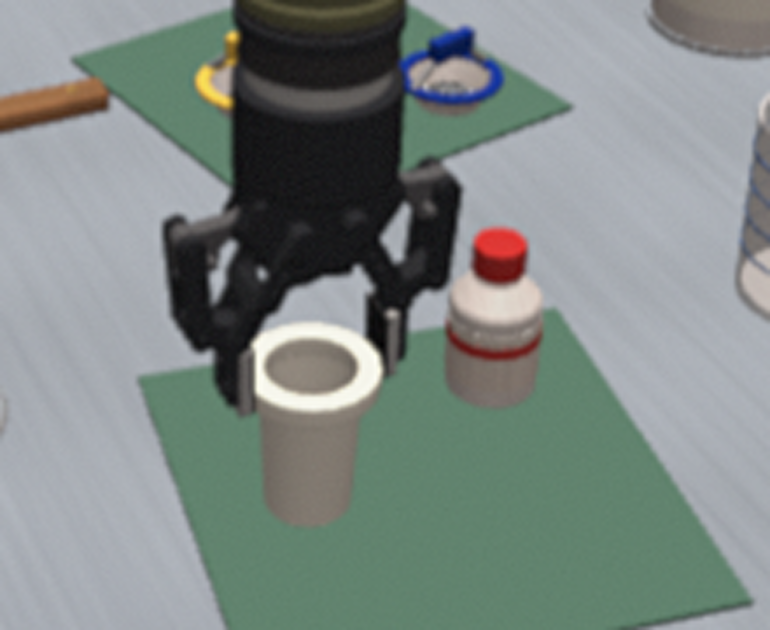

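>>> send_rows --pt "-0.01 0 0 0 0 0" --pt "-0.04 0 0 0 0 0" --pt "-0.09 0 0 0 0 0" --pt "-0.14 0.001 -0.01 0 0 0" --pt "-0.18 0.004 -0.04 0 0 0" --pt "-0.21 0.01 -0.09 0 0 0" --pt "-0.22 0.016 -0.15 0 0 0" --pt "-0.22 0.022 -0.21 0 0 0" --pt "-0.22 0.029 -0.27 0 0 0" --pt "-0.22 0.035 -0.33 0 0 0" --pt "-0.22 0.042 -0.39 0 0 0" --pt "-0.22 0.048 -0.45 0 0 0" --pt "-0.22 0.054 -0.51 0 0 0" --pt "-0.22 0.06 -0.555 0 0 0" --pt "-0.22 0.063 -0.585 0 0 0" --pt "-0.22 0.064 -0.599 0 0 0" --pt "-0.22 0.064 -0.599 0 0 0" --pt "-0.22 0.064 -0.599 0 0 0"

```text
clock: 15.62
eef_pos: [0.4608, 0.2488, 0.302]
tcp_rot: [-0.283, 1.57, -1.855]
force: [0.0, 0.1, -1.1]
opening: 0.065
```

```bash
python3 - <<'E'
from h import *
import pickle
p=camera_params('wrist');i=get_image('wrist');pickle.dump(p,open('P7.pkl','wb'))
o=observe();print(o['clock'],o['eef_pos'],Rt().round(4),o['force'],o['opening'])
cv2.imwrite('pics/w7.png',i)
E
```

```text
15.675 [0.46087229 0.24873487 0.30197937] [[-1.0e-04  1.0e+00 -1.5e-03]
 [-5.0e-04 -1.5e-03 -1.0e+00]
 [-1.0e+00 -1.0e-04  5.0e-04]] [-0.05831894  0.22850151 -0.04352395] 0.06560875698235853
```

View pics/w7.png

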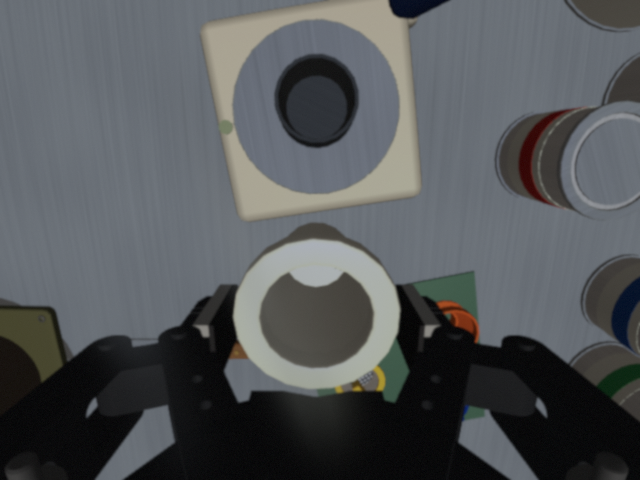

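```bash
python3 - <<'E'
from h import *
w=cv2.convertScaleAbs(cv2.imread('pics/w7.png'),alpha=2,beta=10)
crop(w,265,45,370,155,5.4,'pics/w7c.png'); crop(w,220,215,420,400,3.2,'pics/w7d.png')
E
```

```text
(no output)
```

View pics/w7c.png

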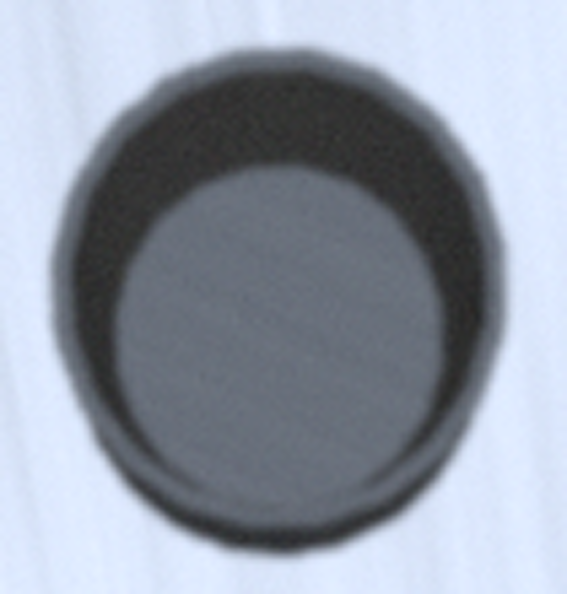

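View pics/w7d.png

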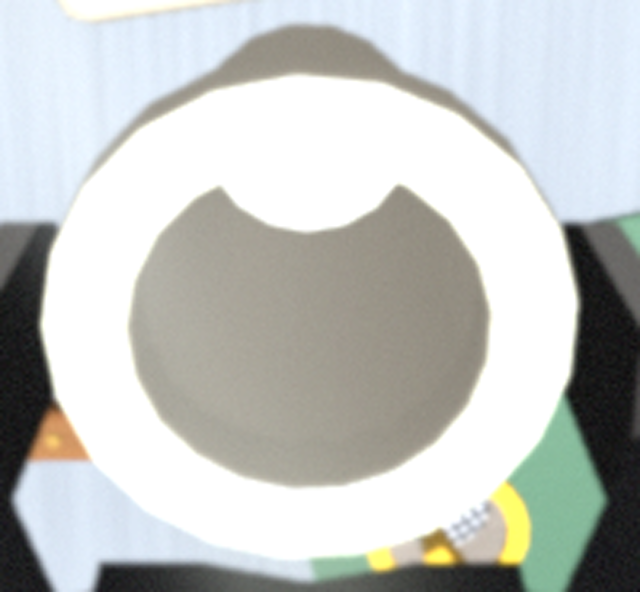

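```bash
python3 - <<'E'
from h import *
import pickle
p=pickle.load(open('P7.pkl','rb'))
g=lambda a:full(a,265,45,5.4); l=lambda a:full(a,220,215,3.2)
for n,px,z,r in [('cupo',g([(53,285),(505,280),(280,48),(278,525)]),.155,.031),('cupi',g([(72,285),(487,280),(280,69),(278,507)]),.155,.028),
 ('collar',l([(42,320),(578,310),(305,73),(303,560)]),.3023,.033),('mouth',l([(129,320),(491,310),(310,488)]),.3023,.022),
 ('linerfoot',l([(310,23),(250,38),(370,42)]),.2223,.021)]:
    print(n,fitc(p,px,z,r),fitc(p,px,z)[0])
E
```

```text
cupo (array([0.4609, 0.3464]), array([-0.6, -0.6, -0.5, -0.5])) [0.4609 0.3464 0.0305]
cupi (array([0.4609, 0.3463]), array([-0.1, -0.1,  0. ,  0. ])) [0.4609 0.3463 0.028 ]
collar (array([0.4608, 0.2492]), array([-0.2, -0.2,  0. ,  0. ])) [0.4608 0.2492 0.0329]
mouth (array([0.4609, 0.2492]), array([0.2, 0.2, 0. ])) [0.4609 0.2494 0.0222]
linerfoot (array([0.4603, 0.249 ]), array([ 0., -0., -0.])) [0.4603 0.2491 0.0209]
```

>>> send_rows --pt "0 0 -0.03 0 0 0" --pt "0 0 -0.07 0 0 0" --pt "0 0 -0.097 0 0 0" --pt "0.02 0 -0.097 0 0 0" --pt "0.045 0 -0.097 0 0 0" --pt "0.055 0 -0.097 0 0 0" --pt "0.055 0 -0.097 0 0 0" --pt "0.055 0 -0.097 0 0 0"

```text
clock: 16.68
eef_pos: [0.4616, 0.347, 0.2479]
tcp_rot: [2.21, 1.569, 0.638]
force: [0.1, -0.0, -0.6]
opening: 0.0655
```

```bash
python3 - <<'E'
from h import *
o=observe();print(o['clock'],o['eef_pos'],o['force'])
cv2.imwrite('pics/s8.png',get_image('scene'));cv2.imwrite('pics/d8.png',get_image('side'))
a=cv2.imread('pics/s8.png')[200:380,400:560];b=cv2.imread('pics/d8.png')[70:250,150:310]
cv2.imwrite('pics/sd8.png',cv2.resize(np.hstack([a,b]),None,fx=2.5,fy=2.5,interpolation=cv2.INTER_CUBIC))
E
```

```text
16.675 [0.46159213 0.34696506 0.24793174] [ 0.12385529 -0.03719444 -0.59910463]
```

View pics/sd8.png

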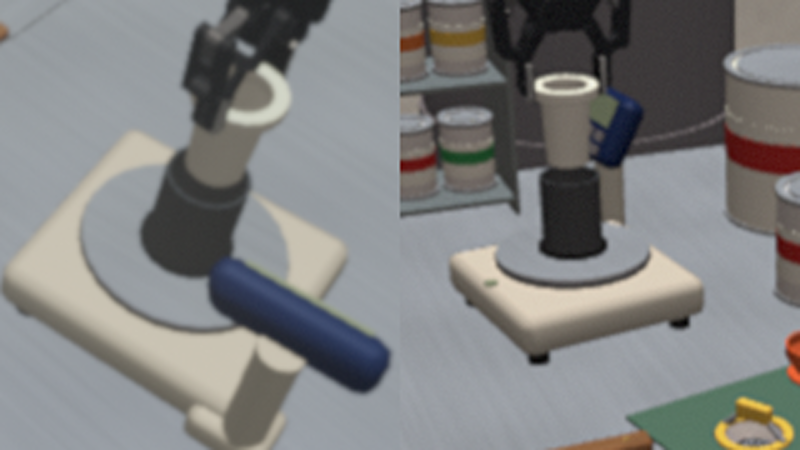

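>>> send_rows --pt "0.008 0 0.0005 0 0 0" --pt "0.02 0 0.0005 0 0 0" --pt "0.032 0 0.0005 0 0 0" --pt "0.044 0 0.0005 0 0 0" --pt "0.056 0 0.0005 0 0 0" --pt "0.068 0 0.0005 0 0 0" --pt "0.074 0 0.0005 0 0 0" --pt "0.076 0 0.0005 0 0 0" --pt "0.076 0 0.0005 0 0 0"

```text
clock: 17.9
eef_pos: [0.4611, 0.3466, 0.171]
tcp_rot: [2.271, 1.57, 0.701]
force: [1.0, 0.1, -1.8]
opening: 0.0651
```

>>> send_rows --pt "0.001 0 0 0 0 0" --pt "0.002 0 0 0 0 0" --pt "0.003 0 0 0 0 0" --pt "0.004 0 0 0 0 0" --pt "0.004 0 0 0 0 0"

```text
clock: 18.52
eef_pos: [0.4611, 0.3465, 0.1668]
tcp_rot: [1.989, 1.571, 0.419]
force: [0.4, 0.1, -0.6]
opening: 0.065
```

>>> send_rows --pt "0.0005 0 0 0 0 0" --pt "0.0005 0 0 0 0 0" --pt "0.0005 0 0 0 0 0" --pt "0.0005 0 0 0 0 0" --hand 1

```text
clock: 19.02
eef_pos: [0.461, 0.3465, 0.1663]
tcp_rot: [1.938, 1.571, 0.367]
force: [-0.8, -0.5, -0.4]
opening: 0.0855
```

>>> send_rows --pt "-0.01 0 0 0 0 0" --pt "-0.03 0 0 0 0 0" --pt "-0.06 0 0.01 0 0 0" --pt "-0.09 0 0.04 0 0 0" --pt "-0.1 0 0.08 0 0 0" --pt "-0.1 0 0.097 0 0 0" --pt "-0.1 0 0.097 0 0 0" --pt "-0.1 0 0.097 0 0 0"

```text
clock: 20.02
eef_pos: [0.4609, 0.2502, 0.2658]
tcp_rot: [-2.034, 1.57, 2.679]
force: [0.5, -0.3, -0.6]
opening: 0.0855
```

```bash
python3 - <<'E'
from h import *
import pickle
p=camera_params('wrist');i=get_image('wrist');pickle.dump(p,open('P9.pkl','wb'))
o=observe();print(o['clock'],o['eef_pos'],o['force'],o['opening'])
cv2.imwrite('pics/w9.png',i); cv2.imwrite('pics/d9.png',get_image('side'))
b=cv2.imread('pics/d9.png')[110:230,160:280]
a=i[20:170,240:390]
cv2.imwrite('pics/sd9.png',np.hstack([cv2.resize(a,(400,400),interpolation=2),cv2.resize(b,(400,400),interpolation=2)]))
E
```

```text
20.075 [0.46090641 0.25033594 0.26569499] [-0.02107318 -0.64938092 -0.6919061 ] 0.08546798937585956
```

View pics/sd9.png

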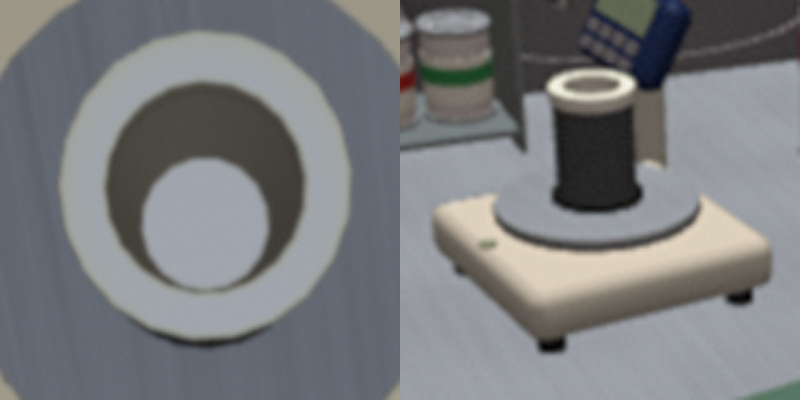

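```bash
python3 - <<'E'
from h import *
import pickle
p=pickle.load(open('P9.pkl','rb'));g=lambda a:full(a,240,20,400/150)
print(fitc(p,g([(59,185),(351,180),(203,30),(205,338)]),.167),fitc(p,g([(105,185),(306,183),(203,82),(205,292)]),.167))
E
```

```text
(array([0.4609, 0.3473, 0.0326]), array([ 0.,  0., -0., -0.])) (array([0.461 , 0.3472, 0.0223]), array([ 0.1,  0.1, -0.1, -0.1]))
```

>>> send_rows --pt "0 0.03 0.03 0 0 0" --pt "0 0.07 0.068 0 0 0" --pt "0 0.11 0.106 0 0 0" --pt "0.01 0.145 0.14 0 0 0" --pt "0.04 0.164 0.158 0 0 0" --pt "0.09 0.164 0.158 0 0 0" --pt "0.14 0.164 0.158 0 0 0" --pt "0.17 0.164 0.158 0 0 0" --pt "0.18 0.164 0.158 0 0 0" --pt "0.18 0.164 0.158 0 0 0" --pt "0.18 0.164 0.158 0 0 0"

```text
clock: 21.5
eef_pos: [0.6264, 0.092, 0.0879]
tcp_rot: [1.727, 1.568, 0.156]
force: [0.9, 0.1, 0.8]
opening: 0.0852
```

```bash
python3 - <<'E'
from h import *
import pickle
p=camera_params('wrist');i=get_image('wrist');pickle.dump(p,open('P10.pkl','wb'))
o=observe();print(o['clock'],o['eef_pos'],o['force'],o['opening'])
cv2.imwrite('pics/w10.png',i)
E
```

```text
21.55 [0.62642716 0.09192364 0.08809678] [-0.6827285   0.09034647  0.22688415] 0.08526378757728031
```

View pics/w10.png

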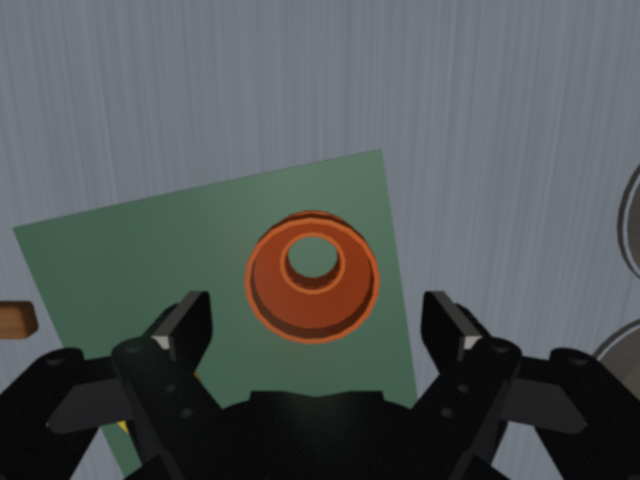

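```bash
python3 - <<'E'
from h import *
import pickle
p=pickle.load(open('P10.pkl','rb'))
print(fitc(p,[(246,280),(380,278),(313,217),(314,344)],.051,.0335),fitc(p,[(246,280),(380,278),(313,217),(314,344)],.051))
E
```

```text
(array([0.6247, 0.0916]), array([-0.4, -0.4,  0.2,  0.1])) (array([0.6247, 0.0916, 0.0334]), array([-0.3, -0.3,  0.3,  0.3]))
```

>>> send_rows --pt "0.01 -0.0005 0 0 0 0" --pt "0.025 -0.0005 0 0 0 0" --pt "0.037 -0.0005 0 0 0 0" --pt "0.04 -0.0005 0 0 0 0" --pt "0.04 -0.0005 0 0 0 0"

```text
clock: 22.18
eef_pos: [0.6242, 0.0914, 0.0457]
tcp_rot: [-1.43, 1.57, -3.001]
force: [-0.3, -0.1, -0.1]
opening: 0.0851
```

>>> send_rows --pt "0 0 0 0 0 0" --pt "0 0 0 0 0 0" --pt "0 0 0 0 0 0" --pt "0 0 0 0 0 0" --pt "0 0 0 0 0 0" --pt "0 0 0 0 0 0" --hand 0 --grip_force 25

```text
clock: 22.92
eef_pos: [0.6251, 0.0916, 0.0472]
tcp_rot: [1.732, 1.569, 0.162]
force: [-1.4, -0.1, 5.8]
opening: 0.0665
```

```bash
python3 - <<'E'
from h import *
o=observe();print(o['clock'],o['eef_pos'],o['force'],o['opening'])
i=get_image('side');cv2.imwrite('pics/d11.png',i)
crop(i,230,120,430,290,3.5,'pics/d11c.png')
E
```

```text
22.925 [0.62514278 0.09161552 0.04715325] [-1.3571341  -0.13424352  5.75860065] 0.06651250557795926
```

View pics/d11c.png

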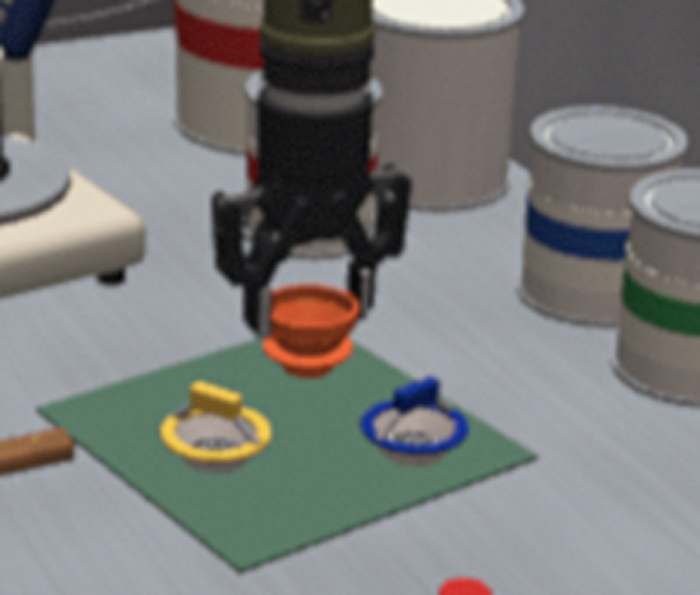

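>>> send_rows --pt "-0.01 0 0 0 0 0" --pt "-0.04 0 0 0 0 0" --pt "-0.09 0 0 0 0 0" --pt "-0.14 0 0 0 0 0" --pt "-0.19 -0.02 -0.02 0 0 0" --pt "-0.22 -0.05 -0.05 0 0 0" --pt "-0.23 -0.09 -0.09 0 0 0" --pt "-0.23 -0.13 -0.125 0 0 0" --pt "-0.23 -0.155 -0.15 0 0 0" --pt "-0.23 -0.164 -0.158 0 0 0" --pt "-0.23 -0.164 -0.158 0 0 0" --pt "-0.23 -0.164 -0.158 0 0 0"

```text
clock: 24.48
eef_pos: [0.4614, 0.2488, 0.2762]
tcp_rot: [0.738, 1.57, -0.834]
force: [0.2, -0.1, -0.9]
opening: 0.0667
```

```bash
python3 - <<'E'
from h import *
import pickle
p=camera_params('wrist');i=get_image('wrist');pickle.dump(p,open('P12.pkl','wb'))
o=observe();print(o['clock'],o['eef_pos'],o['force'],o['opening'])
cv2.imwrite('pics/w12.png',i)
w=cv2.convertScaleAbs(i,alpha=1.5,beta=10)
crop(w,260,20,380,150,5,'pics/w12c.png'); crop(w,210,215,430,420,3.2,'pics/w12d.png')
E
```

```text
24.525 [0.46144595 0.24875342 0.27616191] [-0.85162096  0.23107038 -0.52645575] 0.06640477930160003
```

View pics/w12.png

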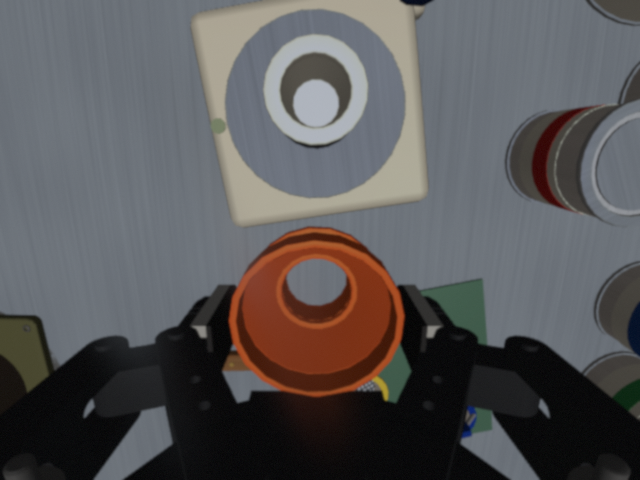

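View pics/w12c.png

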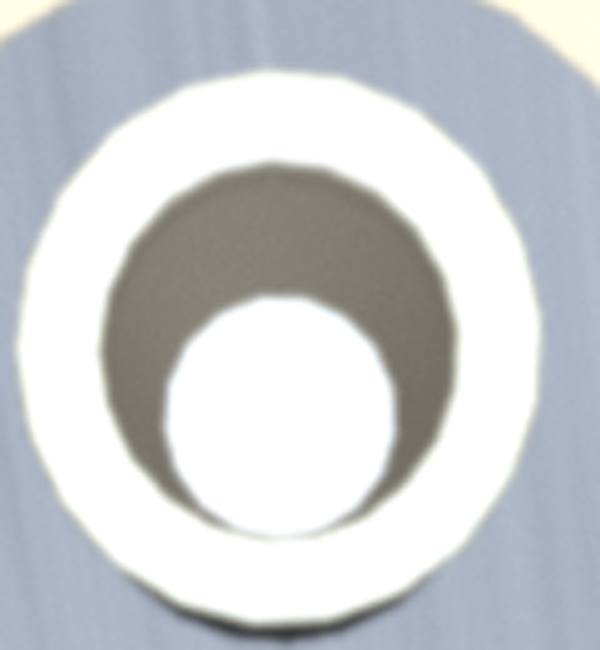

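View pics/w12d.png

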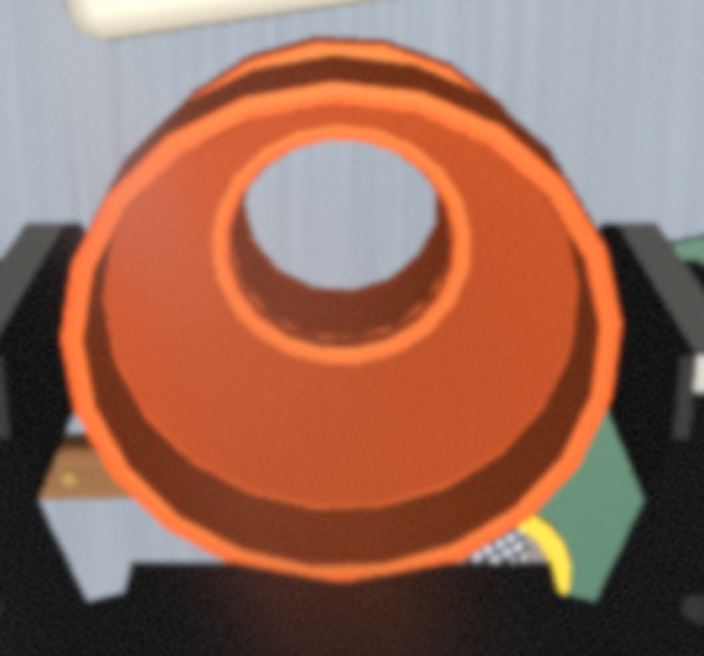

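```bash
python3 - <<'E'
from h import *
import pickle
p=pickle.load(open('P12.pkl','rb'))
g=lambda a:full(a,260,20,5); l=lambda a:full(a,210,215,3.2)
for n,px,z,r in [('collar',g([(17,345),(541,335),(278,69),(279,627)]),.167,.033),('mouth',g([(101,345),(459,340),(278,162),(279,540)]),.167,.022),
 ('fun',l([(62,330),(623,328),(341,82),(343,582)]),.280,.0335),('shoulder',l([(330,38),(250,58),(440,66)]),.280-.030,.031)]:
    print(n,fitc(p,px,z,r),fitc(p,px,z)[0])
E
```

```text
collar (array([0.461 , 0.3469]), array([-0.3, -0.3, -0.1, -0.1])) [0.461  0.3469 0.0328]
mouth (array([0.4611, 0.3471]), array([0.3, 0.3, 0.3, 0.3])) [0.4611 0.3471 0.0223]
fun (array([0.4615, 0.2488]), array([-0. , -0. , -0.2, -0.2])) [0.4615 0.2488 0.0334]
shoulder (array([0.4606, 0.2487]), array([ 0.3, -0.2, -0.1])) [0.4608 0.2529 0.0271]
```

>>> send_rows --pt "0 0 -0.03 0 0 0" --pt "0 0 -0.07 0 0 0" --pt "0 0 -0.098 0 0 0" --pt "0.02 0 -0.098 0 0 0" --pt "0.045 0 -0.098 0 0 0" --pt "0.055 0 -0.098 0 0 0" --pt "0.055 0 -0.098 0 0 0" --pt "0.055 0 -0.098 0 0 0"

```text
clock: 25.52
eef_pos: [0.4613, 0.3476, 0.2222]
tcp_rot: [2.191, 1.569, 0.62]
force: [0.6, -0.4, -1.2]
opening: 0.0664
```

```bash
python3 - <<'E'
from h import *
cv2.imwrite('pics/s13.png',get_image('scene'));cv2.imwrite('pics/d13.png',get_image('side'))
a=cv2.imread('pics/s13.png')[200:380,400:560];b=cv2.imread('pics/d13.png')[70:250,150:310]
cv2.imwrite('pics/sd13.png',cv2.resize(np.hstack([a,b]),None,fx=2.5,fy=2.5,interpolation=cv2.INTER_CUBIC))
E
```

```text
(no output)
```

View pics/sd13.png

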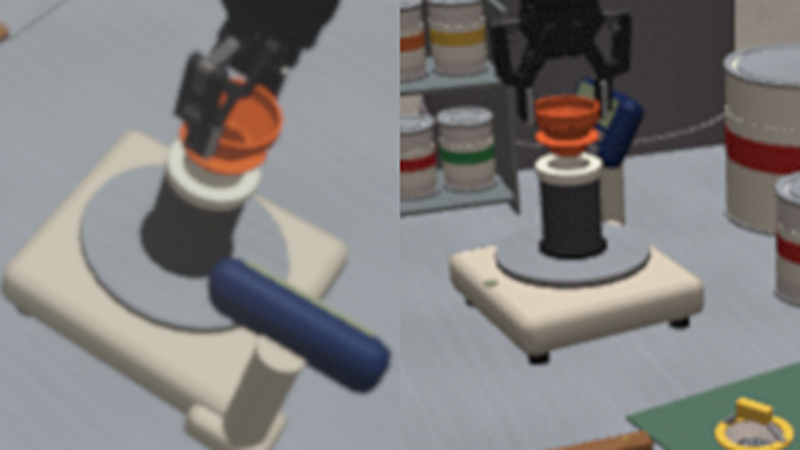

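>>> send_rows --pt "0.006 0 0.0005 0 0 0" --pt "0.012 0 0.0005 0 0 0" --pt "0.018 0 0.0005 0 0 0" --pt "0.021 0 0.0005 0 0 0" --pt "0.0225 0 0.0005 0 0 0" --pt "0.0235 0 0.0005 0 0 0" --pt "0.0235 0 0.0005 0 0 0"

```text
clock: 26.5
eef_pos: [0.4605, 0.3471, 0.1979]
tcp_rot: [2.393, 1.571, 0.822]
force: [-0.7, 0.4, -0.3]
opening: 0.0664
```

>>> send_rows --pt "0.0005 0 0 0 0 0" --pt "0.001 0 0 0 0 0" --pt "0.001 0 0 0 0 0" --pt "0.001 0 0 0 0 0"

```text
clock: 27.0
eef_pos: [0.4606, 0.3471, 0.1972]
tcp_rot: [2.179, 1.57, 0.608]
force: [-1.1, -0.4, 1.6]
opening: 0.0665
```

>>> send_rows --pt "0 0 0 0 0 0" --pt "0 0 0 0 0 0" --pt "0 0 0 0 0 0" --pt "0 0 0 0 0 0" --hand 1

```text
clock: 27.5
eef_pos: [0.4605, 0.347, 0.1967]
tcp_rot: [-1.121, 1.571, -2.691]
force: [-0.9, 1.0, 1.2]
opening: 0.0853
```

>>> send_rows --pt "-0.01 0 0 0 0 0" --pt "-0.03 0 0 0 0 0" --pt "-0.06 0 0.01 0 0 0" --pt "-0.08 0 0.04 0 0 0" --pt "-0.08 0 0.08 0 0 0" --pt "-0.08 0 0.098 0 0 0" --pt "-0.08 0 0.098 0 0 0" --pt "-0.08 0 0.098 0 0 0"

```text
clock: 28.5
eef_pos: [0.4607, 0.2498, 0.2767]
tcp_rot: [3.14, 1.57, 1.57]
force: [0.5, -0.5, -0.6]
opening: 0.0853
```

```bash
python3 - <<'E'
from h import *
import pickle
p=camera_params('wrist');i=get_image('wrist');pickle.dump(p,open('P14.pkl','wb'))
o=observe();print(o['clock'],o['eef_pos'],o['joints'],o['opening'])
cv2.imwrite('pics/w14.png',i); d=get_image('side');cv2.imwrite('pics/d14.png',d)
b=d[100:220,160:280]
a=i[0:150,240:390]
cv2.imwrite('pics/sd14.png',np.hstack([cv2.resize(a,(400,400),interpolation=2),cv2.resize(b,(400,400),interpolation=2)]))
E
```

```text
28.55 [0.4606099  0.24996373 0.27662282] [ 4.96921452e-01  2.48627614e-01 -8.48146412e-02  1.23724888e+00
  4.94400882e-04  2.06684917e+00] 0.08540700949310141
```

View pics/sd14.png

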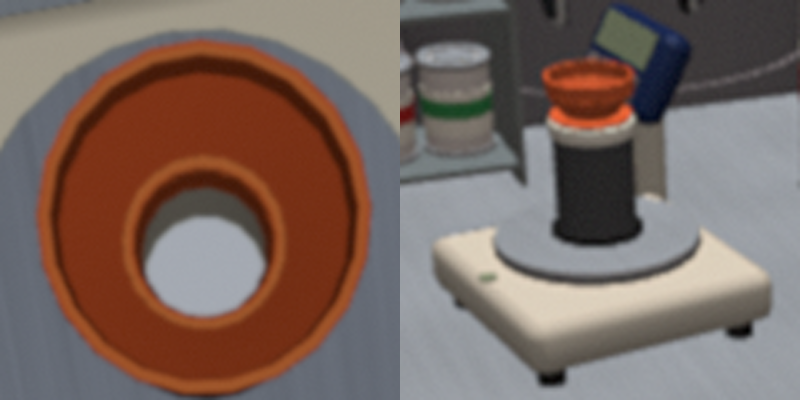

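```bash
python3 - <<'E'
from h import *
import pickle
p=pickle.load(open('P14.pkl','rb'));g=lambda a:full(a,240,0,400/150)
print(fitc(p,g([(39,215),(372,212),(204,41),(205,392)]),.201))
E
```

```text
(array([0.4608, 0.3475, 0.0331]), array([ 0.1,  0.1, -0.1, -0.1]))
```

>>> send_rows --pt "0 0.02 0.03 -0.15 0 0" --pt "0 0.045 0.07 -0.33 0 0" --pt "0 0.07 0.115 -0.51 0 0" --pt "0 0.1 0.16 -0.69 0 0" --pt "0 0.125 0.2 -0.87 0 0" --pt "0 0.15 0.24 -1.05 0 0" --pt "0.01 0.168 0.27 -1.23 0 0" --pt "0.03 0.1786 0.287 -1.41 0 0" --pt "0.07 0.1786 0.287 -1.59 0 0" --pt "0.11 0.1786 0.287 -1.75 0 0" --pt "0.145 0.1786 0.287 -1.815 0 0" --pt "0.166 0.1786 0.287 -1.815 0 0" --pt "0.166 0.1786 0.287 -1.815 0 0" --pt "0.166 0.1786 0.287 -1.815 0 0"

```text
clock: 30.35
eef_pos: [0.64, -0.0375, 0.1115]
tcp_rot: [-0.219, 1.57, 0.026]
force: [0.7, -0.1, 0.3]
opening: 0.0855
```

```bash
python3 - <<'E'
from h import *
import pickle
p=camera_params('wrist');i=get_image('wrist');pickle.dump(p,open('P15.pkl','wb'))
o=observe();print(o['clock'],o['eef_pos'],o['joints'],Rt().round(4))
cv2.imwrite('pics/w15.png',i)
E
```

```text
30.4 [ 0.64028541 -0.03765115  0.11199186] [-5.87722977e-02  5.35869599e-01 -7.47602812e-02  9.57957451e-01
  7.71194630e-05 -3.03495613e-01] [[ 2.200e-03 -2.423e-01  9.702e-01]
 [-1.000e-04  9.702e-01  2.423e-01]
 [-1.000e+00 -6.000e-04  2.100e-03]]
```

View pics/w15.png

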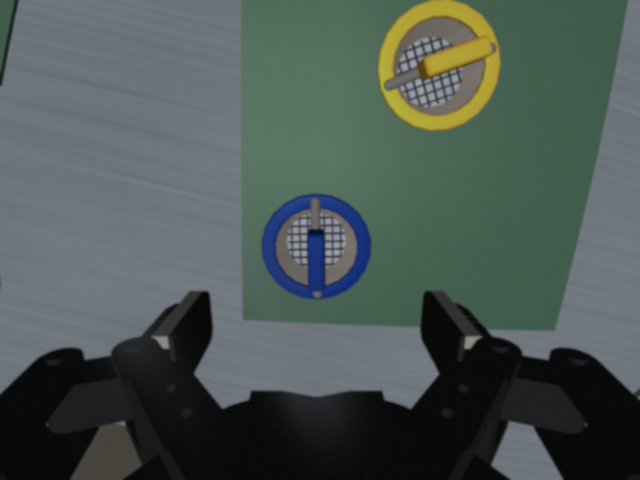

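```bash
python3 - <<'E'
from h import *
import pickle
p=pickle.load(open('P15.pkl','rb'))
print(fitc(p,[(262,246),(371,246),(317,194),(317,299)],.023,.035),fitc(p,[(262,246),(371,246),(317,194),(317,299)],.022))
h=onz(p,[(316,231),(317,294)],.051);print(h,h.mean(0),h[1]-h[0])
E
```

```text
(array([ 0.6387, -0.0366]), array([-0.5, -0.5, -0.3, -0.3])) (array([ 0.6389, -0.0365,  0.0347]), array([-0.1, -0.1,  0.1,  0.1]))
[[ 0.62064381 -0.0414395   0.051     ]
 [ 0.65643032 -0.03189435  0.051     ]] [ 0.63853706 -0.03666693  0.051     ] [0.03578651 0.00954515 0.        ]
```

>>> send_rows --pt "0.02 0.001 -0.001 0 0 0" --pt "0.045 0.001 -0.001 0 0 0" --pt "0.06 0.001 -0.001 0 0 0" --pt "0.065 0.001 -0.001 0 0 0" --pt "0.065 0.001 -0.001 0 0 0" --pt "0.065 0.001 -0.001 0 0 0"

```text
clock: 31.15
eef_pos: [0.6387, -0.0373, 0.0468]
tcp_rot: [-0.291, 1.569, -0.047]
force: [-0.4, 0.7, -0.3]
opening: 0.0853
```

>>> send_rows --pt "0 0 0 0 0 0" --pt "0 0 0 0 0 0" --pt "0 0 0 0 0 0" --pt "0 0 0 0 0 0" --pt "0 0 0 0 0 0" --pt "0 0 0 0 0 0" --pt "0 0 0 0 0 0" --pt "0 0 0 0 0 0" --hand 0 --grip_force 25

```text
clock: 32.15
eef_pos: [0.6378, -0.0373, 0.0457]
tcp_rot: [-3.106, 1.571, -2.861]
force: [-0.5, 0.5, -0.0]
opening: 0.0094
```

```bash
python3 - <<'E'
from h import *
i=get_image('side');cv2.imwrite('pics/d16.png',i)
crop(i,230,120,430,290,3.5,'pics/d16c.png')
E
```

```text
(no output)
```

View pics/d16c.png

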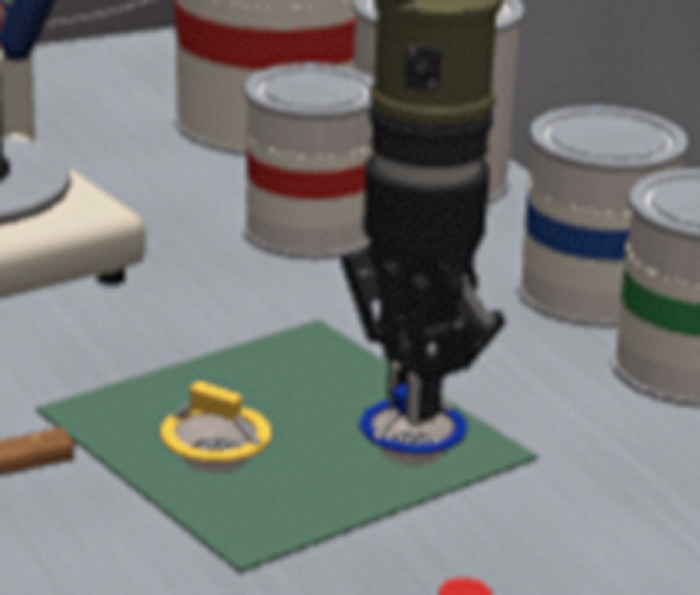

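>>> send_rows --pt "-0.01 0 0 0 0 0" --pt "-0.04 0 0 0 0 0" --pt "-0.09 0 0 0 0 0" --pt "-0.14 0 0 0.08 0 0" --pt "-0.19 0.02 -0.006 0.24 0 0" --pt "-0.23 0.05 -0.016 0.4 0 0" --pt "-0.255 0.09 -0.029 0.57 0 0" --pt "-0.264 0.13 -0.041 0.74 0 0" --pt "-0.264 0.17 -0.054 0.91 0 0" --pt "-0.264 0.21 -0.067 1.08 0 0" --pt "-0.264 0.25 -0.079 1.25 0 0" --pt "-0.264 0.285 -0.091 1.42 0 0" --pt "-0.264 0.31 -0.099 1.59 0 0" --pt "-0.264 0.321 -0.102 1.75 0 0" --pt "-0.264 0.321 -0.102 1.815 0 0" --pt "-0.264 0.321 -0.102 1.815 0 0" --pt "-0.264 0.321 -0.102 1.815 0 0"

```text
clock: 34.33
eef_pos: [0.4613, 0.2494, 0.3102]
tcp_rot: [2.168, 1.57, 0.598]
force: [-0.7, 0.4, -1.0]
opening: 0.0091
```

```bash
python3 - <<'E'
from h import *
import pickle
p=camera_params('wrist');i=get_image('wrist');pickle.dump(p,open('P17.pkl','wb'))
o=observe();print(o['clock'],o['eef_pos'],Rt().round(4),o['opening'])
cv2.imwrite('pics/w17.png',i);d=get_image('side');cv2.imwrite('pics/d17.png',d)
w=cv2.convertScaleAbs(i,alpha=1.5,beta=10)
crop(w,250,30,380,160,4.6,'pics/w17c.png'); crop(w,210,235,430,420,3.2,'pics/w17d.png')
E
```

```text
34.375 [0.46133082 0.2493439  0.31004693] [[ 2.e-04  1.e+00  4.e-04]
 [ 1.e-04  4.e-04 -1.e+00]
 [-1.e+00  2.e-04 -1.e-04]] 0.009257308691375456
```

View pics/w17.png

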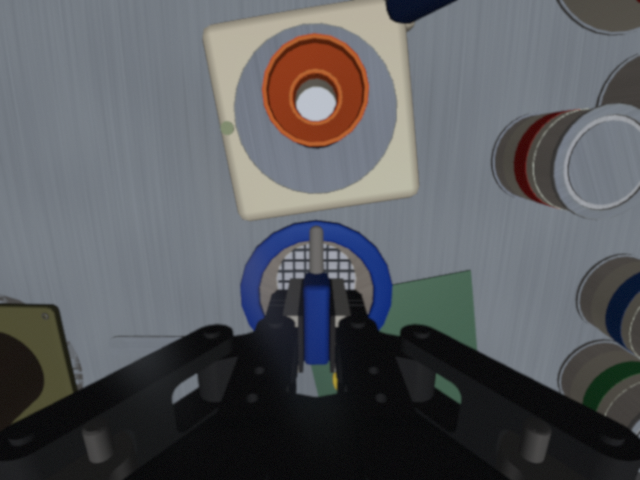

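View pics/w17c.png

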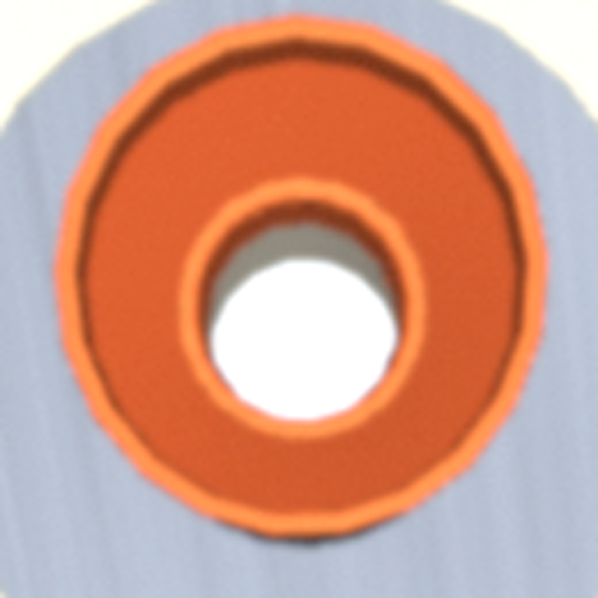

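View pics/w17d.png

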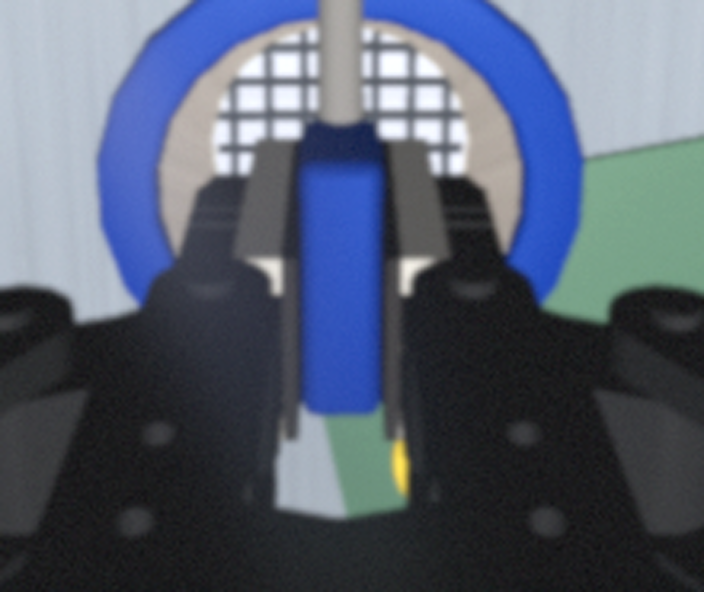

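View pics/d17.png

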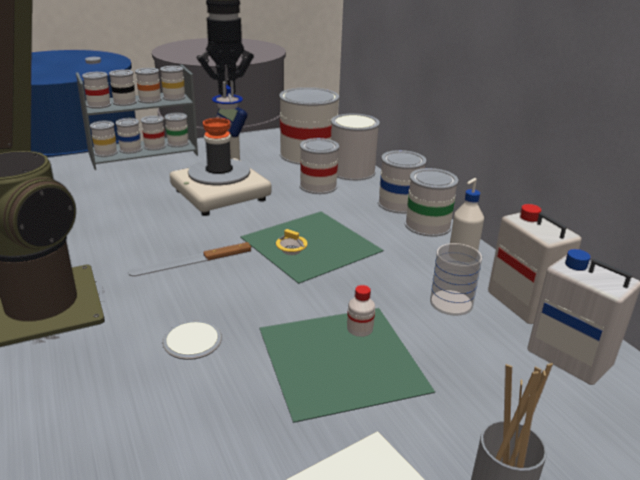

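```bash
python3 - <<'E'
from h import *
import pickle
p=pickle.load(open('P17.pkl','rb'))
g=lambda a:full(a,250,30,4.6); l=lambda a:full(a,210,235,3.2)
f=g([(56,270),(547,268),(300,15),(301,537)])
print(fitc(p,f,.201,.0335),fitc(p,f,.201)[0])
r=np.array([(240.6,288),(392.2,287),(317,221),(250.6,328.8),(380.3,330.3)])
for z in (.285,.287): print(fitc(p,r,z,.035),fitc(p,r,z))
h=onz(p,l([(340,130),(340,413)]),.315);print('handle',h)
print(onz(p,[(316,229)],.29))
E
```

```text
(array([0.4605, 0.3473]), array([-0.2, -0.2,  0. , -0. ])) [0.4605 0.3473 0.0334]
(array([0.4611, 0.248 ]), array([-0. ,  0.2,  0.5,  0.6,  0.4])) (array([0.4611, 0.2479, 0.0353]), array([-0.3, -0.1,  0.2,  0.2,  0. ]))
(array([0.4611, 0.2488]), array([-0.5, -0.3,  0.1,  0.1, -0.1])) (array([0.4611, 0.2488, 0.0349]), array([-0.3, -0.1,  0.2,  0.2,  0. ]))
handle [[0.46106238 0.26977373 0.315     ]
 [0.46110969 0.23257707 0.315     ]]
[[0.46094671 0.28105818 0.29      ]]
```

>>> send_rows --pt "0 0 -0.03 0 0 0" --pt "0 0 -0.07 0 0 0" --pt "0 -0.0005 -0.0985 0 0 0" --pt "0.02 -0.0005 -0.0985 0 0 0" --pt "0.045 -0.0005 -0.0985 0 0 0" --pt "0.053 -0.0005 -0.0985 0 0 0" --pt "0.053 -0.0005 -0.0985 0 0 0" --pt "0.053 -0.0005 -0.0985 0 0 0"

```text
clock: 35.42
eef_pos: [0.4614, 0.3483, 0.2579]
tcp_rot: [2.21, 1.569, 0.639]
force: [0.0, -0.6, -0.6]
opening: 0.0091
```

```bash
python3 - <<'E'
from h import *
o=observe();print(o['clock'],o['eef_pos'])
cv2.imwrite('pics/s18.png',get_image('scene'));cv2.imwrite('pics/d18.png',get_image('side'))
a=cv2.imread('pics/s18.png')[180:360,400:560];b=cv2.imread('pics/d18.png')[60:240,150:310]
cv2.imwrite('pics/sd18.png',cv2.resize(np.hstack([a,b]),None,fx=2.5,fy=2.5,interpolation=cv2.INTER_CUBIC))
E
```

```text
35.425 [0.46137341 0.34826838 0.25788267]
```

View pics/sd18.png

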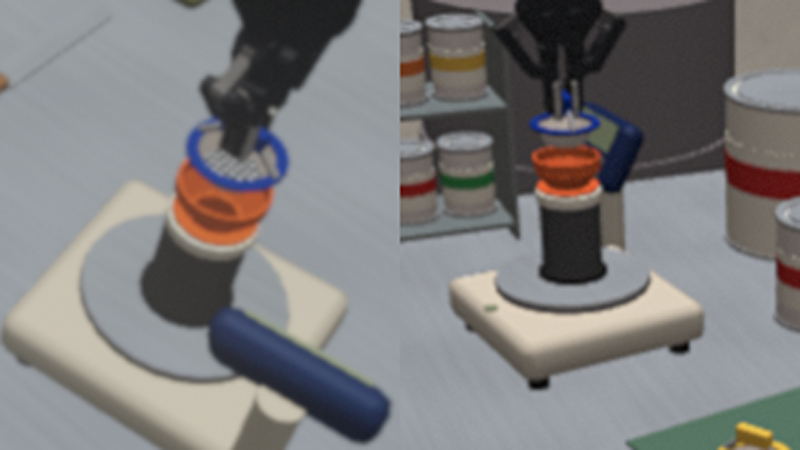

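>>> send_rows --pt "0.006 0 0 0 0 0" --pt "0.012 0 0 0 0 0" --pt "0.018 0 0 0 0 0" --pt "0.023 0 0 0 0 0" --pt "0.026 0 0 0 0 0" --pt "0.0275 0 0 0 0 0" --pt "0.0275 0 0 0 0 0"

```text
clock: 36.4
eef_pos: [0.4608, 0.3481, 0.2293]
tcp_rot: [-2.437, 1.571, 2.275]
force: [-0.3, 0.3, -1.4]
opening: 0.0093
```

>>> send_rows --pt "0.0005 0 0 0 0 0" --pt "0.001 0 0 0 0 0" --pt "0.0015 0 0 0 0 0" --pt "0.0015 0 0 0 0 0"

```text
clock: 36.9
eef_pos: [0.4608, 0.348, 0.2278]
tcp_rot: [0.786, 1.571, -0.785]
force: [-0.5, 0.1, -0.9]
opening: 0.0093
```

>>> send_rows --pt "0.0005 0 0 0 0 0" --pt "0.0005 0 0 0 0 0" --pt "0.0005 0 0 0 0 0"

```text
clock: 37.28
eef_pos: [0.4609, 0.3481, 0.2277]
tcp_rot: [2.116, 1.57, 0.545]
force: [-0.5, 0.3, 2.2]
opening: 0.0091
```

>>> send_rows --pt "0 0 0 0 0 0" --pt "0 0 0 0 0 0" --pt "0 0 0 0 0 0" --pt "0 0 0 0 0 0" --hand 0.4

```text
clock: 37.78
eef_pos: [0.4608, 0.348, 0.2272]
tcp_rot: [-0.94, 1.571, -2.51]
force: [0.1, 0.2, 0.1]
opening: 0.0342
```

>>> send_rows --pt "-0.01 0 0 0 0 0" --pt "-0.03 0 0 0 0 0" --pt "-0.06 0 0.01 0 0 0" --pt "-0.08 0 0.05 0 0 0" --pt "-0.08 0 0.1 0 0 0" --pt "-0.08 0 0.13 0 0 0" --pt "-0.08 0 0.13 0 0 0" --pt "-0.08 0 0.13 0 0 0"

```text
clock: 38.78
eef_pos: [0.4611, 0.2186, 0.3078]
tcp_rot: [2.418, 1.569, 0.847]
force: [0.6, 0.1, 0.3]
opening: 0.034
```

```bash
python3 - <<'E'
from h import *
import pickle
p=camera_params('wrist');i=get_image('wrist');pickle.dump(p,open('P19.pkl','wb'))
o=observe();print(o['clock'],o['eef_pos'],o['force'],o['opening'])
cv2.imwrite('pics/w19.png',i); d=get_image('side');cv2.imwrite('pics/d19.png',d); s=get_image('scene');cv2.imwrite('pics/s19.png',s)
f=lambda a:cv2.resize(a,(400,400),interpolation=2)
cv2.imwrite('pics/sd19.png',np.hstack([f(i[0:180,230:410]),f(d[90:210,160:280])]))
crop(s,400,180,580,380,3,'pics/s19c.png')
E
```

```text
38.825 [0.46107214 0.21893812 0.30763078] [ 0.32040148 -0.01576574  0.19544464] 0.03403885733690133
```

View pics/sd19.png

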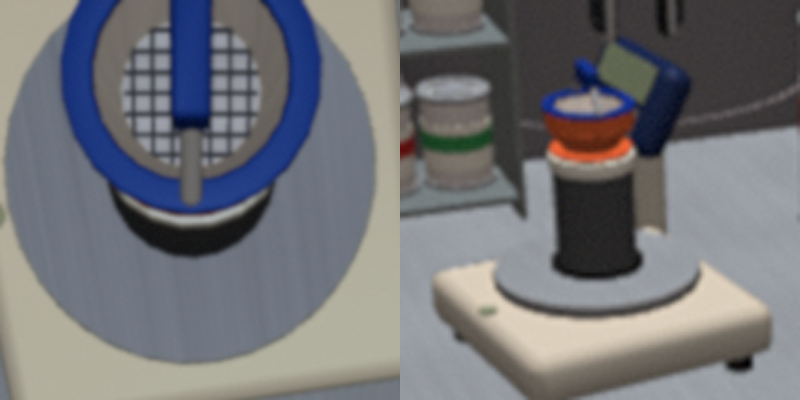

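View pics/s19c.png

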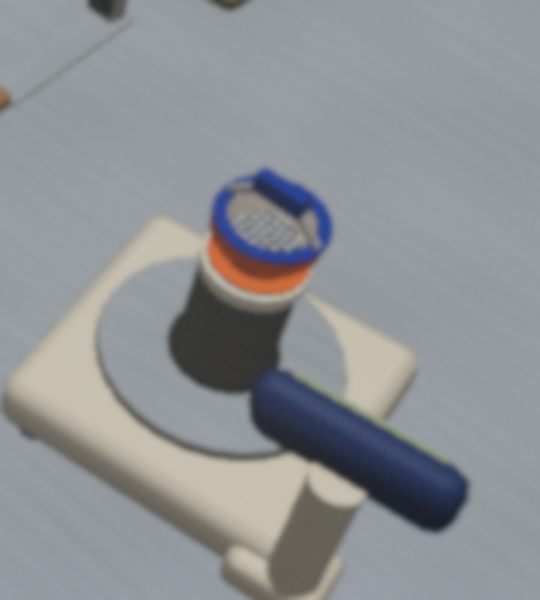

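```bash
python3 - <<'E'
from h import *
import pickle
p=pickle.load(open('P19.pkl','rb'));P=pickle.load(open('P0.pkl','rb'))
px=full([(62,72),(322,75),(192,212),(90,150),(297,148)],230,0,400/180)
print(fitc(p,px,.205,.035),fitc(p,px,.205))
out=[]
for n,fn,(x0,y0,s) in [('side','d19',(165,105,100)),('scene','s19',(450,225,100))]:
    im=cv2.resize(cv2.imread(f'pics/{fn}.png')[y0:y0+s,x0:x0+s],(400,400),interpolation=2)
    for r,z,c in [(.035,.205,(255,255,0)),(.035,.201,(255,255,0)),(.033,.155,(0,255,0)),(.031,.171,(0,255,255)),(.036,.075,(0,0,255))]:
        q=(proj(P[n],circ((.4608,.3473),r,z))-[x0,y0])*4
        cv2.polylines(im,[q.round().astype(int)],True,c,1)
    out.append(im)
cv2.imwrite('pics/ov.png',np.hstack(out))
E
```

```text
(array([0.4611, 0.3496]), array([-0.5, -0.7,  1. , -0.9, -0.7])) (array([0.4611, 0.3485, 0.0341]), array([ 0.4,  0.2,  0.7, -0.7, -0.5]))
```

View pics/ov.png

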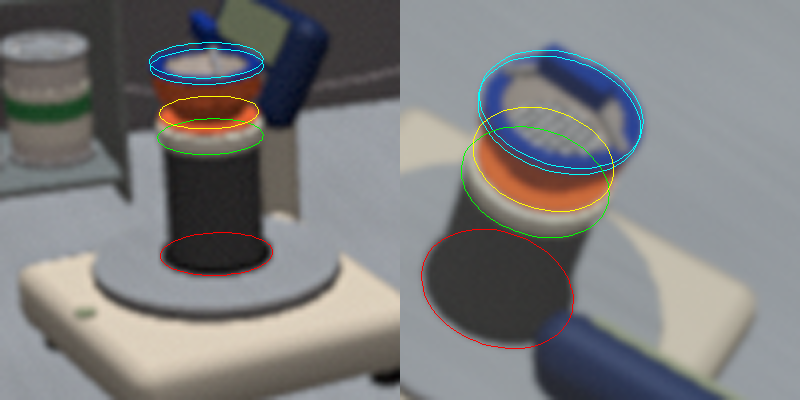

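```bash
python3 - <<'E'
from bench import *
o=observe();print(o['clock'],o['dq'].round(3)); print(finish_job())
E
```

```text
38.925 [ 0.     0.006 -0.004  0.    -0.002 -0.003]
the job is handed in; nothing more can be done
None
```

The stack is built on the scale: dark cup, white liner, orange funnel and blue strainer, in that order and each released. I handed the job in at 38.9 s of the 131 s allowed, with the arm stopped and clear of everything. No verdict was reported.

- **Positions:** in the last wrist camera fits, the pan centre was at about (0.461, 0.346) m. The cup was at (0.461, 0.346), the liner at (0.461, 0.347) and the funnel at (0.461, 0.347).
- **Seated height:** outlines drawn at the expected home heights lay on the ring, shoulder, collar and foot in both the side and scene pictures. The stack looks level and fully seated.
- **Forces:** the wrist never read more than about 6 N at the end of a move. While setting things down on the scale it never read more than about 3 N.
- **Other items:** the arm kept clear of the yellow strainer, hardener bottle, tin and beaker. In a late side picture they looked unmoved, but I did not measure them again.
- **Disagreement:** the last wrist fit put the strainer ring 1–2 mm off the funnel axis in y, at 0.3485–0.3496 m against 0.3473 m. The edges fitted less cleanly there, with residuals up to 1 mm. The offset is still within the 2.5 mm play and the 6 mm limit, and the side and scene pictures showed no such offset.

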